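# Slide two cell plates into a centred stack on a spring platen

## Robot

A 6-joint arm with a two-finger parallel gripper is mounted at the origin on a cart in front of the work surface, level with it; the furniture and walls round the work are solid. World frame = base frame: x ahead of the robot, y to its left, z up, the work surface at z = 0. Lengths are in m, angles in rad, forces in N, time in s.
With the tool pointing down it reaches from about 0.3 to 0.875 m from the base axis. Payload 6.4 kg.
Tool frame: the origin (TCP) lies midway between the tips of the shut fingers; the grasp point (between the pads) lies 19 mm behind it (env.grip_depth is the distance from the TCP to the grasp point, in m); z points along the fingers, y is the direction in which the jaws open and shut (so a half turn about z gives the same grasp; the last joint's range is limited). The gripper opens to 85 mm and grips with 20 to 120 N. Pads are 22 mm wide; open, the fingers measure 114 mm over their backs; the gripper's body (76 mm by 85 mm) begins 54 mm behind the grasp point. The pads swing forward as they close: fully open they stand 13 mm farther back than shut.
Start: joints at [1.011, 0.181, 1.607, -0, 1.354, -0.206], TCP at [0.199, 0.539, 0.231] pointing down, gripper open.
Joint ranges: [-2.99, 2.99], [-0.89, 2.07], [0.3, 2.58], [-1.14, 4.28], [0, 2.63], [-3.12, 3.12]. Speed limits (rad/s): [2.57, 2.57, 3.01, 3.14, 3.14, 3.14].

## Interface

Orientations are given as a unit quaternion [x, y, z, w].
In Python, from workcell import readout, read_camera, camera_params, ticket, env gives the robot as it stands.
- The arm moves only by the tool carry_out, never from a script. Its argument "moves" is a list that holds one entry, the list of rows, each a list of 7 numbers: the shift along the tool's x, y, z in units of 25 cm (1.0 is 25 cm), then the turn, a rotation vector about the tool's x, y, z in units of 90 degrees (1.0 is 90 degrees), then the opening, from 0 (shut) to 1 (fully open). A call has 1 to 10 rows; each row is the pose to reach, as a shift and turn from the pose commanded when the call began, along the tool's axes at that moment; what a row does not reach only later rows make up. A row lasts 1/10 s, in which the tool goes at most 50 mm and 8.59 degrees, less where a joint would pass 70% of its speed; a pose out of reach is approached as far as the arm can. A call with a number of a shift or a turn outside -1 to 1 is refused whole. A call with a gripper value outside its range is refused whole. The fingers move at their own pace and stop on an object; the grip force is fixed at half the most. Time passes only in rows, so rows that repeat a pose let the fingers close. It gives the time, the measured TCP pose, the force and the opening at its end, in the units of the state.
- readout.observe(): the state, without advancing time (a new reading comes with each control period).
- read_camera(name): name is "scene" or "top" or "wrist"; returns (picture, depth): 480x640x3 uint8, red, green, blue; 480x640 float32, m along the optical axis (not along the pixel's ray), 0 where there is no reading.
- camera_params(name): a dict with "fx", "fy", "cx", "cy" (pixels), "position" and "rotation" of the camera in the world. Camera axes: x right, y up, looking along -z (the intrinsics and any distortion apply to the point x, -y, -z); pixel columns grow to the right and rows downward; lengths in m; the calibration is good to about 2 mm. A picture is of the moment at which its call begins: read the wrist's pose just before it. camera_params takes no time and is no camera call; for the wrist camera it gives the pose at the moment of the call.
- ticket.hand_in(): hands the job in, once; it reports no verdict.
The state is a dict: "clock": time; "joint_positions": joint angles; "qd": joint speeds; "joint_torque": joint torques, N m; "tcp_pos": TCP position; "eef_rot": TCP orientation; "contact_force": force on the tool from outside, world axes, zero at the start; "wrist_torque": the same for the moment, N m; "grip_width": finger opening in m.
Only numpy, scipy, OpenCV 4.12 (cv2) and the standard library are available. Lean on these libraries where they do the work, as an engineer would, in place of code of your own. Each camera call takes 0.05 s, during which the arm holds its last target.

## Task

Build the plate stack in the stacking jig without lifting the plates: slide the grooved plate off the low ledge onto the round spring platen, then slide the other plate off the high ledge on top of it. Push both plates squarely home against the two upright steel stop rollers so that the stack is centred on the platen, then press down on the middle of the stack until the platen bottoms on its springs, and let it rise again. Push gently (never harder than 40 N on a plate) and leave the things round the jig where they are.

Things in the scene. Friction and masses are not known exactly. Their poses are not given: they have to be found in the camera images.
- jig: Fixed stacking jig, aluminium on a grey 8 mm base. Origin on the worktop (z = 0) under the platen's centre; x axis from the platen towards the side with the two stop posts (away from the robot), y to the left, z up. Its -x side is open between the ledges (65 mm wide) down to the base.
- low_ledge (a point): Middle of the low ledge's top face, at z = 30 mm: a flat straight table 56 mm wide that runs radially, from 47 to 140 mm from the jig's axis, 110 degrees left of jig +x. Axes as the jig's.
- high_ledge (a point): Middle of the high ledge's top face, at z = 40 mm: the same table on the other side, 110 degrees right of jig +x. Axes as the jig's.
- stops_mid (a point): Point midway between the tops of the two stop posts: upright, freely turning steel rollers, 10 mm diameter, tops at z = 62 mm, 50 mm from the jig's axis at 40 degrees left and right of jig +x. A 90 mm plate that touches both is centred on the platen. Axes as the jig's.
- platen_top (a point): Centre of the top face of the platen, a flat aluminium disc of 84 mm diameter, 8 mm thick, in the middle of the jig; its top is at z = 29 mm when up, 1 mm lower than the low ledge. Axes as the jig's.
- platen (a joint): How far the platen is pressed down (m): 0 up, 0.006 bottomed on a hard stop. Its springs hold it up under the two plates; about 5 N of push starts it moving and about 11 N bottoms it.
- flow_plate_center (a point): Centre (half-way up) of the flow plate, a flat grey disc of 90 mm diameter, 10 mm thick, about 0.12 kg, with straight parallel grooves drawn across its top; z up. It starts flat on the low ledge, overhanging its sides.
- end_plate_center (a point): Centre (half-way up) of the end plate, a flat grey disc of 90 mm diameter, 10 mm thick, about 0.12 kg, with a circle of six dark dots on its top; z up. It starts flat on the high ledge, which is 1 mm higher than the top of a flow plate that lies on the platen.
- cell_left: Bystander: black cylindrical test cell with a red cap, 69 mm diameter, 83 mm tall, behind the low ledge. Origin at the centre of its underside.
- cell_right: Bystander: black cylindrical test cell with a red cap, 69 mm diameter, 83 mm tall, behind the high ledge. Origin at the centre of its underside.
- petri: Bystander: shut petri dish, 60 mm diameter, 13 mm high, in front of the jig. Origin at the centre of its underside.
- rubber_eraser: Bystander: small eraser, 46x21x13 mm, in front of the jig to the right. Origin at the centre of its underside.
- bench_timer: Bystander: small flat timer, 66x62x18 mm, in front of the jig to the left. Origin at the centre of its underside.
Things that resemble listed ones, but are neither listed nor needed, are in the scene too. What is shaped like the part that bears end_plate_center but purple is not meant.

How it is judged:
On the way, in this order (a step that is already met when the one before it is completed fails the run):
1. the flow plate lies flat on the platen, roughly in the middle, while the end plate is still off the stack (horizontal distance between flow_plate_center and platen_top below 0.015 m and z of flow_plate_center in the frame of platen_top between 0.003 and 0.007 m and horizontal distance between end_plate_center and platen_top above 0.06 m), for 0.2 s.
2. the end plate lies flat on the flow plate, roughly in the middle (horizontal distance between each of flow_plate_center, end_plate_center and platen_top below 0.015 m and z of flow_plate_center in the frame of platen_top between 0.003 and 0.007 m and z of end_plate_center in the frame of platen_top between 0.013 and 0.017 m), for 0.2 s.
3. the centred stack is pressed down until the platen bottoms (horizontal distance between each of flow_plate_center, end_plate_center and platen_top below 0.003 m and horizontal distance between flow_plate_center and end_plate_center below 0.0025 m and z of flow_plate_center in the frame of platen_top between 0.003 and 0.007 m and z of end_plate_center in the frame of platen_top between 0.013 and 0.017 m and value of joint platen above 0.005 m), for 0.2 s.
At the end, for the whole second after the job is handed in: Flow plate flat on the platen and end plate flat on the flow plate, both centred on the platen within 3 mm and on each other within 2.5 mm, platen risen again (within 1.5 mm of its top position), all at rest (horizontal distance between each of flow_plate_center, end_plate_center and platen_top below 0.003 m and horizontal distance between flow_plate_center and end_plate_center below 0.0025 m and z of flow_plate_center in the frame of platen_top between 0.003 and 0.007 m and z of end_plate_center in the frame of platen_top between 0.013 and 0.017 m and value of joint platen below 0.0015 m and angle between each of flow_plate_center, end_plate_center's own z axis and vertical below 0.05 rad and linear speed of each of flow_plate, end_plate below 0.01 m/s); the robot touches nothing.
It fails at once if a plate is pushed or pressed harder than 40 N (contact force between any of the arm, the fingers and flow_plate above 40 N or contact force between any of the arm, the fingers and end_plate above 40 N).
It fails at once if a plate is lifted clear of the jig (z of flow_plate_center in the frame of jig above 0.06 m or z of end_plate_center in the frame of jig above 0.07 m).
It fails at once if a bystander is moved more than 30 mm (distance of any of cell_left, cell_right, petri, rubber_eraser, bench_timer from where it was at the start of the episode above 0.03 m).
It also fails if it takes over 61 s, if anything falls off the work surface, if the arm or the gripper's body presses on something with over 40 N, if the wrist force passes 120 N, or if a joint passes its speed limit or range.

## Working session

There is one attempt and no reset: what is moved stays moved. The work goes in short steps, Python scripts to look and compute and a tool call to move; the robot and the scene stay as the last step left them, time stands still between calls to the robot, and variables do not carry over. Pictures are saved under pics/ and viewed, and the job is handed in when it is done.

Besides the shell and the picture viewer there is one more tool, called after "Emit:" as name(argument=value, ...) on one line, values as JSON. carry_out: Moves the arm, as the interface text tells. Its arguments: {"type":"object","properties":{"moves":{"type":"array","items":{"type":"array","items":{"type":"array","items":{"type":"number","minimum":-1,"maximum":1}}}}},"required":["moves"]}

```bash
ls; mkdir -p pics; python3 - <<'E'
from workcell import readout, read_camera, camera_params, ticket, env
import cv2,numpy as np
print(readout.observe())
for n in ["scene","top","wrist"]:
    p=camera_params(n);print(n,p)
    a,d=read_camera(n);cv2.imwrite(f"pics/{n}0.png",a[:,:,::-1]);np.savez(f"{n}0.npz",a=a,d=d,**{k:np.array(v) for k,v in p.items() if k in("fx","fy","cx","cy","position","rotation")})
E
```

```text
pics
{'clock': 0.0, 'joint_positions': array([ 1.01069085e+00,  1.81545646e-01,  1.60799458e+00,  7.62151612e-06,
        1.35380279e+00, -2.06276756e-01]), 'qd': array([-0.00064788, -0.0002851 ,  0.00108541, -0.000523  , -0.00049809,
       -0.00037919]), 'joint_torque': array([-2.91024753e-04, -4.44876087e+01, -3.51329720e+01, -4.59074054e-04,
        9.27519141e-03,  2.06631205e-05]), 'tcp_pos': array([0.19890491, 0.53891888, 0.23038805]), 'eef_rot': array([ 1.75993680e-01,  9.84390907e-01, -8.10320036e-04, -3.30665920e-04]), 'contact_force': array([-0.19829852, -0.6454294 ,  0.41119352]), 'wrist_torque': array([ 0.05524778, -0.02526269,  0.02671014]), 'grip_width': 0.08530900300265765}
scene {'fx': 524.9555539558424, 'fy': 524.9555539558424, 'cx': 318.62471597151216, 'cy': 248.68005866635386, 'position': array([ 0.03608625, -0.80282778,  0.7259003 ]), 'rotation': array([ 0.37285303, -0.14403815, -0.3510377 ,  0.84676217])}
top {'fx': 543.4637728419706, 'fy': 543.4637728419706, 'cx': 313.52772435926335, 'cy': 241.19517413309842, 'position': array([ 0.26746853, -0.3116782 ,  1.11525281]), 'rotation': array([ 0.07734954, -0.07466782, -0.69085492,  0.71495541])}
wrist {'fx': 406.5453929547745, 'fy': 406.5453929547745, 'cx': 319.90301099624133, 'cy': 239.727587833817, 'position': array([0.12913379, 0.56411814, 0.37268229]), 'rotation': array([-0.12086483, -0.08322589,  0.56536814,  0.81167974])}
```

View pics/scene0.png

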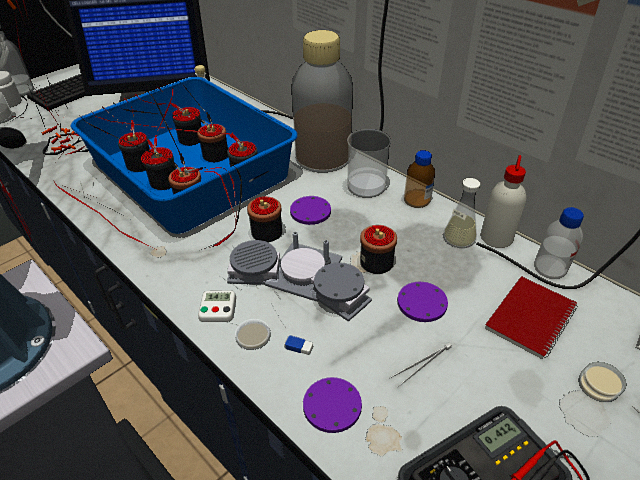

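View pics/top0.png

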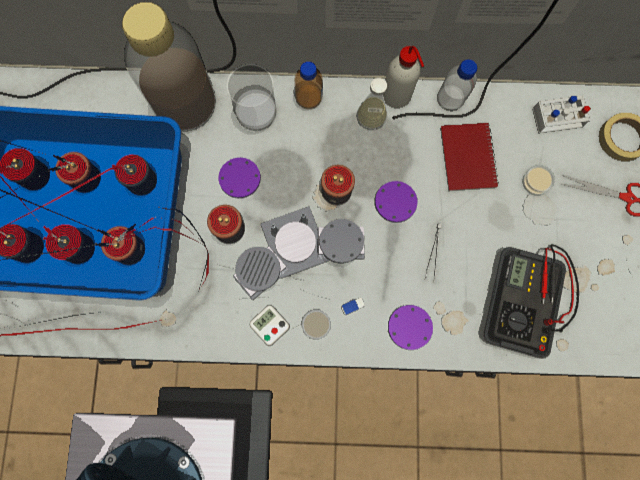

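View pics/wrist0.png

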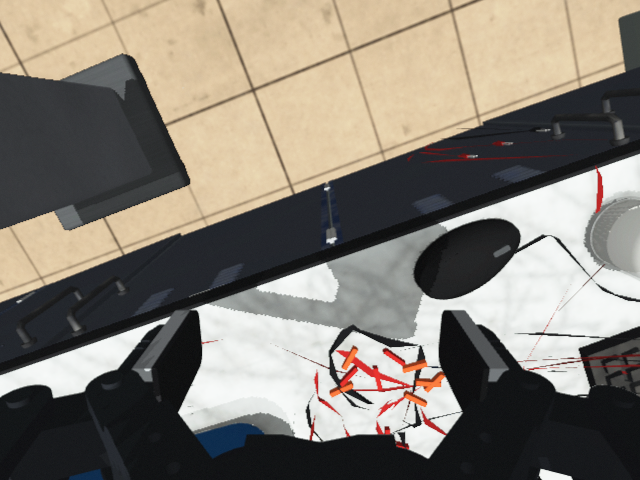

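The scene picture shows the jig with its pale platen at about (303,263). It shows the same things as the top picture.

In the top picture:
- **Flow plate candidate:** the grooved grey disc at (258,269).
- **End plate candidate:** the grey disc with six dots at (342,240).
- **Lookalikes:** purple discs at (240,177), (396,201) and (410,327). The round grey petri dish is at (316,324).
- **Platen:** the white disc at (295,242).

I choose the two grey discs on the ledges and will check them in a crop.

```bash
cat > h.py <<'E'
import numpy as np,cv2
from scipy.spatial.transform import Rotation as R
def ray(p,u,v):
    d=np.stack([(np.asarray(u)-float(p['cx']))/float(p['fx']),-(np.asarray(v)-float(p['cy']))/float(p['fy']),-np.ones_like(np.asarray(u,float))],-1)
    return R.from_quat(p['rotation']).apply(d)
def onplane(p,u,v,z):
    d=ray(p,u,v);o=np.asarray(p['position'])
    return o+d*((z-o[2])/d[...,2])[...,None]
def proj(p,X):
    c=R.from_quat(p['rotation']).inv().apply(np.atleast_2d(X)-p['position'])
    return np.stack([p['cx']+p['fx']*c[:,0]/-c[:,2],p['cy']-p['fy']*c[:,1]/-c[:,2]],-1)
def cloud(p,d):
    v,u=np.mgrid[0:480,0:640]
    r=ray(p,u.ravel().astype(float),v.ravel().astype(float))
    return (np.asarray(p['position'])+r*d.ravel()[:,None]).reshape(480,640,3)
E
python3 - <<'E'
from h import *
t=dict(np.load("top0.npz"));s=dict(np.load("scene0.npz"))
cv2.imwrite("pics/topc.png",cv2.resize(t['a'][190:350,220:380,::-1],(640,640),interpolation=cv2.INTER_CUBIC)[:600])
cv2.imwrite("pics/scenec.png",cv2.resize(s['a'][210:330,210:390,::-1],(800,533),interpolation=cv2.INTER_CUBIC))
c=cloud(t,t['d'])
for n,u,v in [("flow",258,269),("end",342,240),("platen",298,240),("timer",272,325),("petri",316,324),("table",380,280),("cellL",226,222),("cellR",338,185),("eraser",353,306)]:
    print(n,np.median(c[v-3:v+4,u-3:u+4].reshape(-1,3),0).round(4))
c=cloud(s,s['d'])
for n,u,v in [("flow",253,257),("end",339,282),("platen",303,263)]:
    print(n,np.median(c[v-3:v+4,u-3:u+4].reshape(-1,3),0).round(4))
E
```

```text
flow [ 0.4419 -0.1943  0.0394]
end [ 0.5052 -0.3606  0.0495]
platen [ 0.5065 -0.2715  0.028 ]
timer [ 0.3334 -0.2262  0.0155]
petri [ 0.3387 -0.3141  0.0114]
table [ 0.434  -0.4435  0.    ]
cellL [ 0.5285 -0.1298  0.0723]
cellR [ 0.6125 -0.349   0.0722]
eraser [ 0.3771 -0.3877  0.0126]
flow [ 0.4415 -0.196   0.041 ]
end [ 0.5016 -0.3646  0.0514]
platen [ 0.5046 -0.2677  0.0303]
```

```bash
echo
```

```text
(no output)
```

View pics/topc.png

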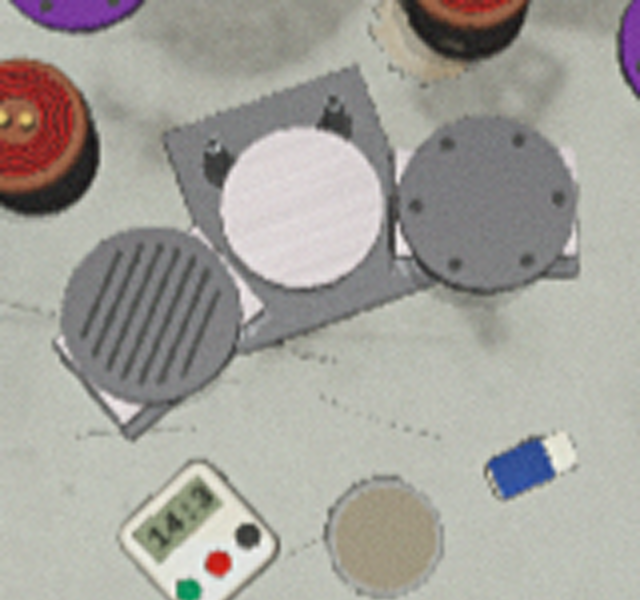

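View pics/scenec.png

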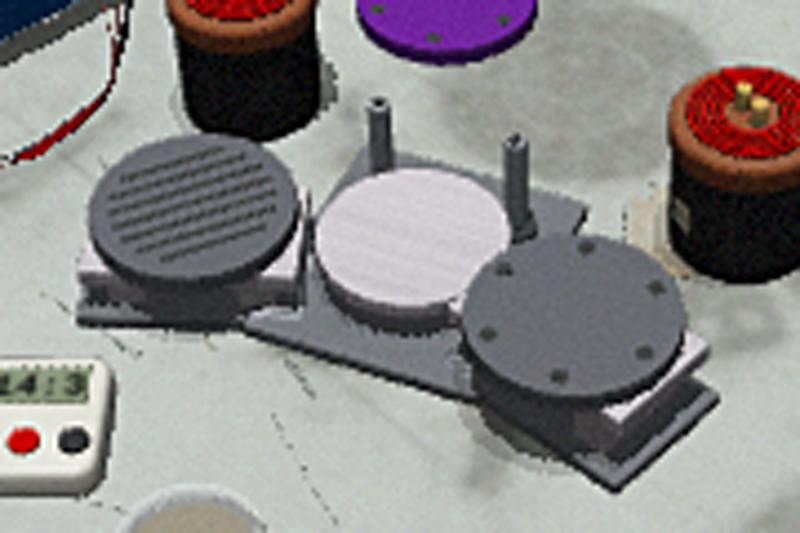

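The crops confirm both choices: the grooved plate is on the low ledge at the left and the plate with six dots is on the high ledge at the right. The two posts stand behind the white platen. Next I fit circles.

```bash
cat >> h.py <<'E'
def fitcirc(P):
    A=np.c_[2*P[:,:2],np.ones(len(P))];b=(P[:,:2]**2).sum(1)
    for _ in range(6):
        s=np.linalg.lstsq(A,b,rcond=None)[0];r=np.sqrt(s[2]+s[0]**2+s[1]**2)
        e=np.abs(np.hypot(*(P[:,:2]-s[:2]).T)-r);k=e<max(0.0015,2*np.median(e));P=P[k];A=A[k];b=b[k]
    return s[:2],r,len(P)
def biggest(m,seed=None):
    n,l,st,ce=cv2.connectedComponentsWithStats(m.astype(np.uint8))
    i=l[seed[1],seed[0]] if seed is not None and l[seed[1],seed[0]] else 1+np.argmax(st[1:,4])
    return (l==i).astype(np.uint8)
def contour(m):
    c=max(cv2.findContours(m,cv2.RETR_EXTERNAL,cv2.CHAIN_APPROX_NONE)[0],key=cv2.contourArea)
    return cv2.convexHull(c)[:,0].astype(float),c[:,0].astype(float)
E
python3 - <<'E'
from h import *
for nm,seeds in [("top",dict(flow=(258,269),end=(342,240),pl=(298,240))),("scene",dict(flow=(253,257),end=(339,282),pl=(303,263)))]:
    t=dict(np.load(nm+"0.npz"));a=t['a'].astype(int);c=cloud(t,t['d'])
    hsv=cv2.cvtColor(t['a'],cv2.COLOR_RGB2HSV)
    for k,s in seeds.items():
        z={'flow':.04,'end':.05,'pl':.029}[k]
        if k=='pl': m=(hsv[...,2]>170)&(np.abs(c[...,2]-.029)<.006)
        else: m=(np.abs(c[...,2]-z)<.006)&(hsv[...,2]<170)
        m=biggest(cv2.morphologyEx(m.astype(np.uint8),cv2.MORPH_OPEN,np.ones((3,3))),s)
        h,cc=contour(m)
        P=onplane(t,cc[:,0],cc[:,1],z)
        print(nm,k,m.sum(),fitcirc(P))
        cv2.drawContours(t['a'],[cc.astype(int)],-1,(255,0,0),1)
    x0,y0=(220,190) if nm=="top" else (210,200)
    cv2.imwrite(f"pics/seg_{nm}.png",cv2.resize(t['a'][y0:y0+140,x0:x0+180,::-1],(720,560)))
E
```

```text
top flow 1530 (array([ 0.44318417, -0.19302441]), np.float64(0.043834909938493524), 120)
top end 1517 (array([ 0.50370301, -0.35934876]), np.float64(0.044042473853146684), 114)
top pl 1237 (array([ 0.5035957 , -0.26555705]), np.float64(0.04049058401133988), 108)
scene flow 1303 (array([ 0.4443652 , -0.19552973]), np.float64(0.04643337367015159), 81)
scene end 1540 (array([ 0.504404  , -0.36105353]), np.float64(0.04543124716346388), 98)
scene pl 1022 (array([ 0.50546435, -0.26482011]), np.float64(0.04035518307534576), 83)
```

View pics/seg_top.png

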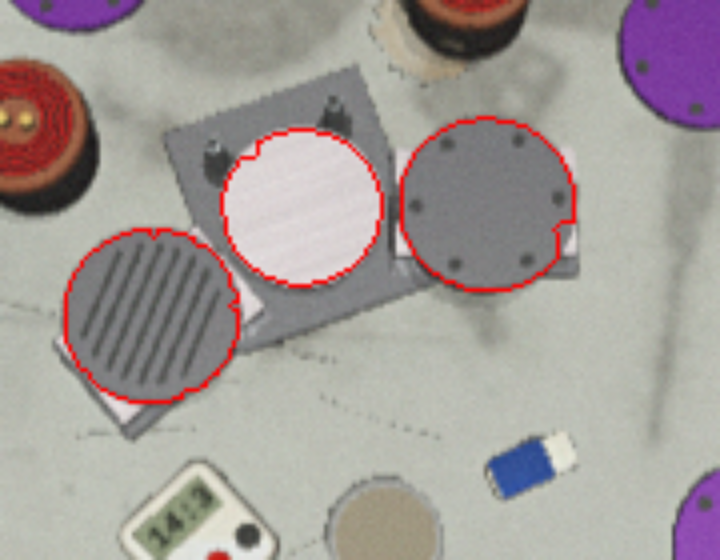

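View pics/seg_scene.png

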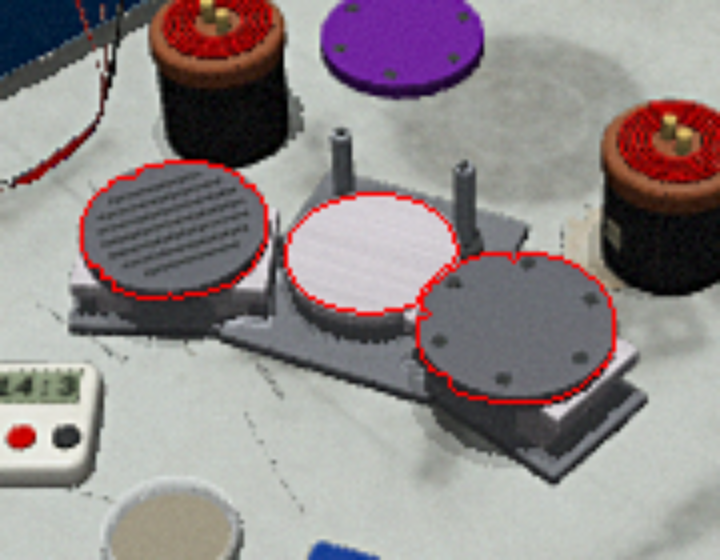

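```bash
cat >> h.py <<'E'
def go(target,yawdeg,st=None):
    """shift (tool axes, /0.25) and z-turn (/90deg) from measured pose to target with tool down at yaw of tool x"""
    if st is None:
        from workcell import readout; st=readout.observe()
    r=R.from_quat(st['eef_rot']);sh=r.inv().apply(np.asarray(target)-st['tcp_pos'])/.25
    x=np.array([np.cos(np.radians(yawdeg)),np.sin(np.radians(yawdeg)),0]);z=np.array([0,0,-1.]);
    q=R.from_matrix(np.c_[x,np.cross(z,x),z]);rv=(r.inv()*q).as_rotvec()/(np.pi/2)
    print("t",st['clock'],"tcp",st['tcp_pos'].round(4),"yaw",np.degrees(np.arctan2(*r.apply([1,0,0])[1::-1])).round(2),"F",st['contact_force'].round(1),"shift",sh.round(4),"turn",rv.round(4),"w",round(st['grip_width'],4))
C=np.array([0.504,-0.2655]);PSI=20.
def jig(x,y):
    c,s=np.cos(np.radians(PSI)),np.sin(np.radians(PSI));return C+np.array([c*x-s*y,s*x+c*y])
E
python3 - <<'E'
from h import *
t=dict(np.load("top0.npz"));c=cloud(t,t['d']);P=c[t['d']>0]
A=np.array([.199,.539]);B=np.array([.404,-.147]);d=(B-A)/np.linalg.norm(B-A)
rel=P[:,:2]-A;s=rel@d;l=np.abs(rel@np.array([-d[1],d[0]]));k=(l<.12)&(s>-.1)&(s<.8)
print("max z on path",np.percentile(P[k,2],[90,99,100]))
L=onplane(t,np.array([273.3,303.0]),np.array([226.,214.8]),.062);print("posts",L, np.degrees(np.arctan2(L[:,1]-C[1],L[:,0]-C[0])),np.hypot(*(L[:,:2]-C).T))
m=L.mean(0)[:2];print("yaw by normal",np.degrees(np.arctan2(*(L[0]-L[1])[1::-1]))-90, "C from posts",m-.0383*np.array([np.cos(np.radians(20)),np.sin(np.radians(20))]))
print(jig(-.155*np.cos(np.radians(70)),.155*np.sin(np.radians(70))))
f=np.array([.4437,-.194]);D=jig(-.004,.003);u=D-f;u/=np.linalg.norm(u);print("push",u,np.degrees(np.arctan2(u[1],u[0])),"start",f-u*.064,"end",D-u*.050)
a=np.degrees(np.arctan2(-u[1],-u[0]));go([*(f-u*.064),.2],a)
E
```

```text
max z on path [0.03775369 0.11490553 0.11922729]
posts [[ 0.52609284 -0.22234627  0.062     ]
 [ 0.55123855 -0.28070769  0.062     ]] [ 62.8895239  -17.84512237] [0.04848029 0.04962614]
yaw by normal 23.309367053586755 C from posts [ 0.50267546 -0.26462635]
[ 0.40436792 -0.14676311]
push [ 0.62111352 -0.78372061] -51.60250500498162 start [ 0.40394873 -0.14384188] end [ 0.46815949 -0.22486297]
t 0.15 tcp [0.199  0.539  0.2306] yaw 159.73 F [0.8 0.6 0.9] shift [-1.7154 -2.2781  0.125 ] turn [-8.000e-04  1.000e-04  3.481e-01] w 0.0852
```

Emit:
carry_out(moves=[[[-0.57,-0.76,0,0,0,0,0.53],[-0.57,-0.76,0,0,0,0,0.53],[-0.57,-0.76,0,0,0,0,0.53],[-0.57,-0.76,0,0,0,0,0.53],[-0.57,-0.76,0,0,0,0,0.53]]])

```text
clock: 0.65
tcp_pos: [0.267, 0.3095, 0.2309]
eef_rot: [0.176, 0.984, -0.0, 0.0]
contact_force: [0.2, 1.0, 0.6]
grip_width: 0.0451
```

Emit:
carry_out(moves=[[[-0.57,-0.76,0,0,0,0,0.53],[-0.57,-0.76,0,0,0,0,0.53],[-0.57,-0.76,0,0,0,0,0.53],[-0.57,-0.76,0,0,0,0,0.53],[-0.57,-0.76,0,0,0,0,0.53]]])

```text
clock: 1.15
tcp_pos: [0.3351, 0.0818, 0.2314]
eef_rot: [0.177, 0.984, -0.0, 0.001]
contact_force: [0.7, 1.4, 0.2]
grip_width: 0.0455
```

Emit:
carry_out(moves=[[[-0.57,-0.76,0.12,0,0,0.348,0.53],[-0.57,-0.76,0.12,0,0,0.348,0.53],[-0.57,-0.76,0.12,0,0,0.348,0.53],[-0.57,-0.76,0.12,0,0,0.348,0.53],[-0.57,-0.76,0.12,0,0,0.348,0.53],[-0.57,-0.76,0.12,0,0,0.348,0.53]]])

```text
clock: 1.75
tcp_pos: [0.4032, -0.1475, 0.2006]
eef_rot: [0.437, 0.899, -0.0, -0.0]
contact_force: [-0.5, 0.4, -0.6]
grip_width: 0.0452
```

```bash
python3 - <<'E'
from h import *
go([.4039,-.1438,.1],128.4)
from workcell import *
p=camera_params("wrist");a,d=read_camera("wrist");cv2.imwrite("pics/w1.png",a[:,:,::-1])
a,d=read_camera("scene");cv2.imwrite("pics/s1.png",a[:,:,::-1])
E
```

```text
t 1.75 tcp [ 0.4032 -0.1475  0.2006] yaw 128.13 F [-0.5  0.4 -0.6] shift [0.0098 0.0118 0.4026] turn [-0.0006  0.0001 -0.003 ] w 0.0452
```

View pics/w1.png

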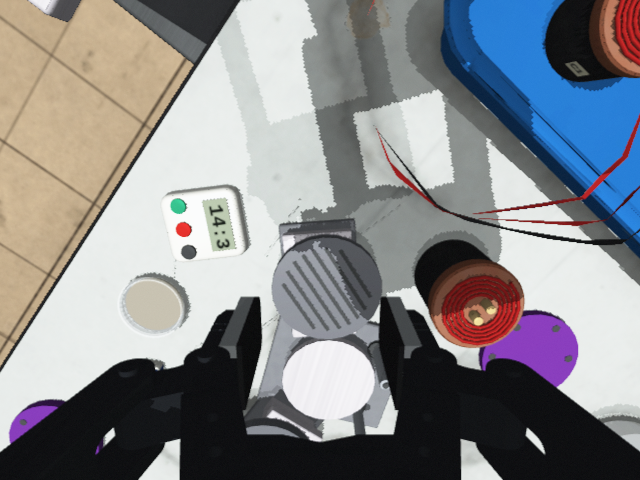

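View pics/s1.png

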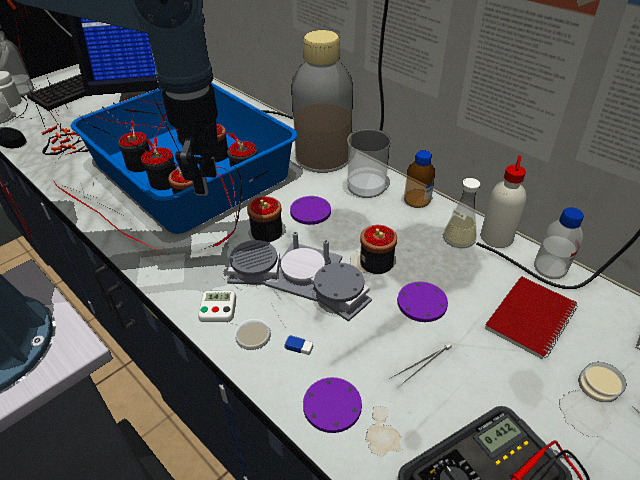

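The wrist view shows the grooved plate at about (327,285), centred between the fingers with the platen behind it, so the line-up is good. I descend next.

Emit:
carry_out(moves=[[[0.02,0.012,0.2,0,0,-0.003,0.53],[0.02,0.012,0.4,0,0,-0.003,0.53],[0.02,0.012,0.6,0,0,-0.003,0.53],[0.02,0.012,0.64,0,0,-0.003,0.53],[0.02,0.012,0.67,0,0,-0.003,0.53],[0.02,0.012,0.67,0,0,-0.003,0.53]]])

```text
clock: 2.45
tcp_pos: [0.4029, -0.1376, 0.0349]
eef_rot: [0.433, 0.902, -0.0, 0.001]
contact_force: [-0.0, 0.0, 1.2]
grip_width: 0.0452
```

```bash
python3 - <<'E'
from h import *
go([.4039,-.1438,.032],128.4)
from workcell import *
p=camera_params("scene");a,d=read_camera("scene");cv2.imwrite("pics/s2.png",cv2.resize(a[170:320,170:370,::-1],(800,600),interpolation=cv2.INTER_CUBIC))
c=cloud(p,d)
# points of the fingers: near tcp
k=(d>0)&(np.hypot(c[...,0]-.404,c[...,1]+.144)<.05)&(c[...,2]>.02)
print(k.sum(),np.percentile(c[k][:,2],[0,1,5,20]))
E
```

```text
t 2.45 tcp [ 0.4029 -0.1376  0.0349] yaw 128.73 F [-0.   0.   1.2] shift [-0.0218 -0.0122  0.0117] turn [0.0003 0.0009 0.0037] w 0.0452
5577 [0.02043405 0.03200192 0.04157476 0.14320786]
```

View pics/s2.png

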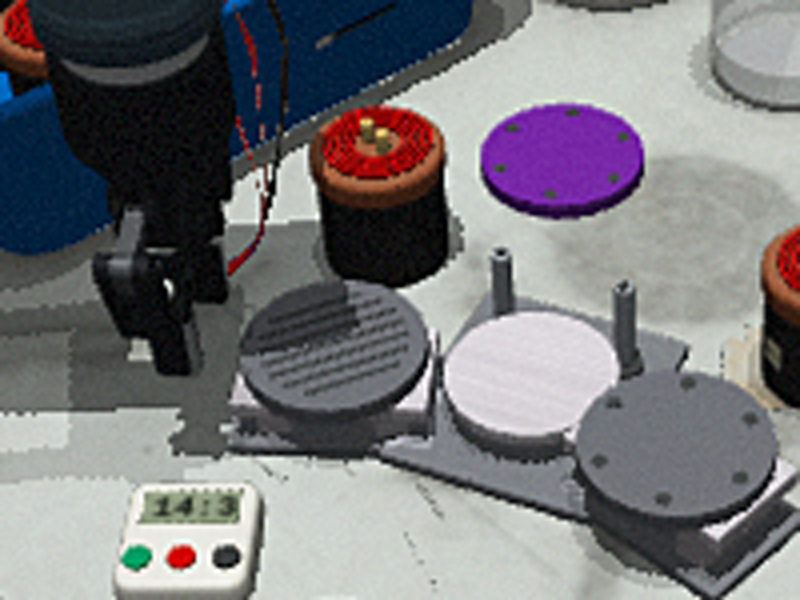

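The scene crop shows the open fingers at about (180,370), just behind the grooved plate. Their tips are between ledge height and plate-top height. I start the push towards the platen.

Emit:
carry_out(moves=[[[-0.022,-0.012,0.013,0,0,0.003,0.53],[-0.05,-0.012,0.013,0,0,0.003,0.53],[-0.08,-0.012,0.013,0,0,0.003,0.53],[-0.105,-0.012,0.013,0,0,0.003,0.53],[-0.125,-0.012,0.013,0,0,0.003,0.53],[-0.15,-0.012,0.013,0,0,0.003,0.53],[-0.175,-0.012,0.013,0,0,0.003,0.53],[-0.19,-0.012,0.013,0,0,0.003,0.53],[-0.2,-0.012,0.013,0,0,0.003,0.53]]])

```text
clock: 3.4
tcp_pos: [0.4311, -0.1789, 0.0305]
eef_rot: [0.435, 0.9, -0.0, 0.0]
contact_force: [-1.6, 1.8, 2.1]
grip_width: 0.0451
```

```bash
python3 - <<'E'
from h import *
go([.4682,-.2249,.0315],128.4)
from workcell import *
p=camera_params("scene");a,d=read_camera("scene");cv2.imwrite("pics/s3.png",cv2.resize(a[170:320,170:370,::-1],(800,600),interpolation=cv2.INTER_CUBIC))
E
```

```text
t 3.4 tcp [ 0.4311 -0.1789  0.0305] yaw 128.4 F [-1.6  1.8  2.1] shift [-0.2364  0.0018 -0.004 ] turn [-0.  0.  0.] w 0.0451
```

View pics/s3.png

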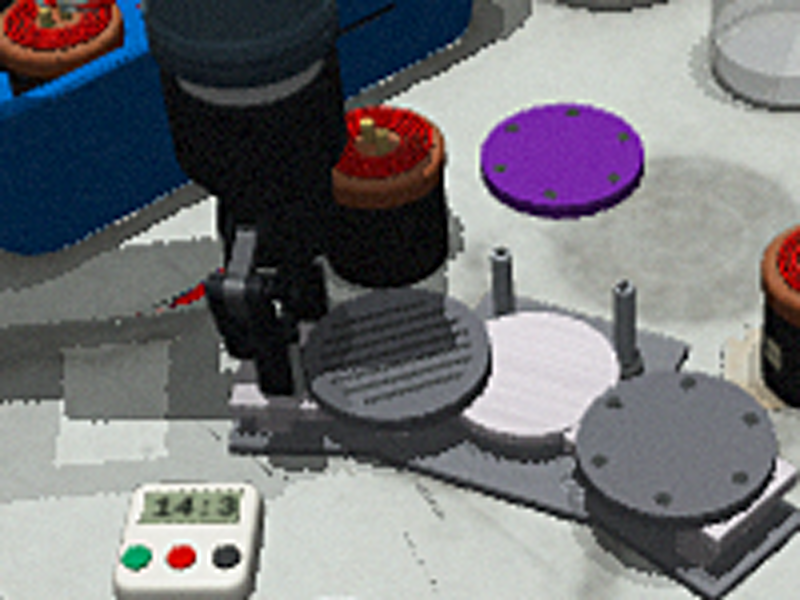

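The grooved plate sits in the finger cradle and is sliding onto the platen with its leading edge at about (490,350) in the crop. The force is about 2 N. I continue and slow down at the end.

Emit:
carry_out(moves=[[[-0.02,0.001,-0.004,0,0,0,0.53],[-0.05,0.001,-0.004,0,0,0,0.53],[-0.08,0.001,-0.004,0,0,0,0.53],[-0.11,0.001,-0.004,0,0,0,0.53],[-0.14,0.001,-0.004,0,0,0,0.53],[-0.165,0.001,-0.004,0,0,0,0.53],[-0.185,0.001,-0.004,0,0,0,0.53],[-0.2,0.001,-0.004,0,0,0,0.53],[-0.21,0.001,-0.004,0,0,0,0.53],[-0.21,0.001,-0.004,0,0,0,0.53]]])

```text
clock: 4.45
tcp_pos: [0.4639, -0.2198, 0.0316]
eef_rot: [0.435, 0.9, -0.0, 0.0]
contact_force: [0.5, -0.6, 0.6]
grip_width: 0.0454
```

```bash
cat >> h.py <<'E'
def discs(zs,nm="top",save=None):
    """fit circles to grey disc regions near the jig at top height z"""
    from workcell import read_camera,camera_params
    p=camera_params(nm);a,d=read_camera(nm);c=cloud(p,d);hsv=cv2.cvtColor(a,cv2.COLOR_RGB2HSV)
    for k,(z,xy) in zs.items():
        uv=proj(p,[*xy,z])[0].astype(int)
        m=(np.abs(c[...,2]-z)<.006)&(hsv[...,1]<70)&(hsv[...,2]<170)
        m=biggest(cv2.morphologyEx(m.astype(np.uint8),cv2.MORPH_OPEN,np.ones((3,3))),uv)
        h,cc=contour(m);P=onplane(p,cc[:,0],cc[:,1],z);print(nm,k,m.sum(),fitcirc(P),"z med",np.median(c[m>0][:,2]).round(4))
    if save:
        x0,y0=(220,170) if nm=="top" else (170,170)
        cv2.imwrite(save,cv2.resize(a[y0:y0+150,x0:x0+200,::-1],(800,600),interpolation=cv2.INTER_CUBIC))
E
python3 - <<'E'
from h import *
go([.4682,-.2249,.0315],128.4)
for n in("top","scene"): discs({"flow":(.040,(.499,-.262)),"end":(.05,(.504,-.36))},n,f"pics/{n}4.png")
E
```

```text
t 4.45 tcp [ 0.4639 -0.2198  0.0316] yaw 128.4 F [ 0.5 -0.6  0.6] shift [-0.0266  0.0006  0.0004] turn [0.0001 0.0002 0.    ] w 0.0454
top flow 1198 (array([ 0.35588712, -0.71440277]), np.float64(0.040412957904550684), 257) z med 0.0371
top end 1517 (array([ 0.50365375, -0.35932502]), np.float64(0.04392450454697894), 120) z med 0.0493
scene flow 1341 (array([ 0.4934827 , -0.26114332]), np.float64(0.04557813203330794), 95) z med 0.0406
scene end 1551 (array([ 0.5044447 , -0.36081887]), np.float64(0.045455880214633454), 100) z med 0.0511
```

View pics/top4.png

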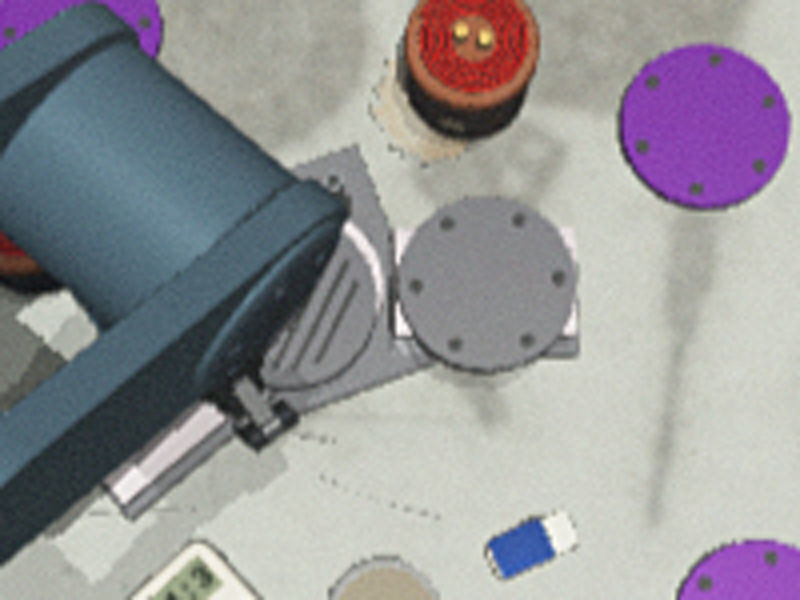

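View pics/scene4.png

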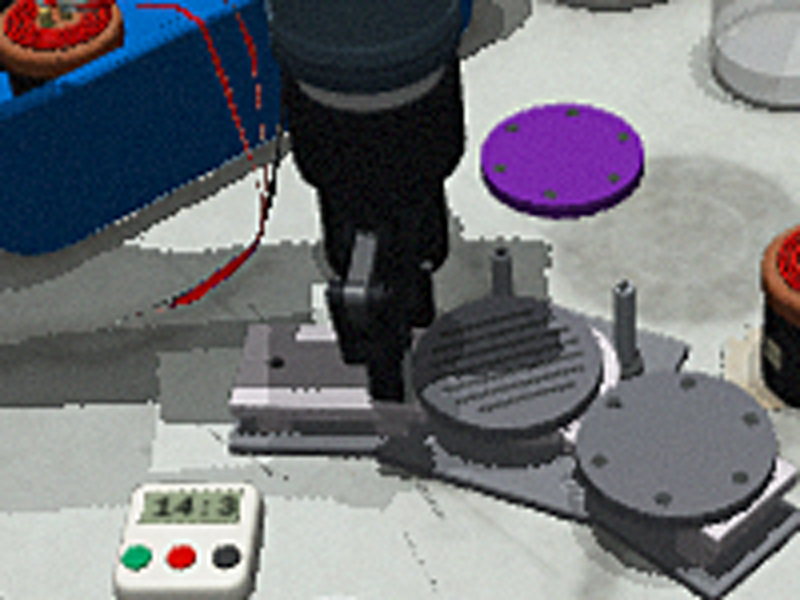

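The plate is almost on the platen. Its trailing rim still overlaps the low ledge at about (440,420) in the scene crop. I push the last few millimetres slowly.

Emit:
carry_out(moves=[[[-0.008,0,0,0,0,0,0.53],[-0.016,0,0,0,0,0,0.53],[-0.024,0,0,0,0,0,0.53],[-0.03,0,0,0,0,0,0.53],[-0.035,0,0,0,0,0,0.53],[-0.039,0,0,0,0,0,0.53],[-0.042,0,0,0,0,0,0.53]]])

```text
clock: 5.25
tcp_pos: [0.4702, -0.2278, 0.0315]
eef_rot: [0.435, 0.9, 0.0, -0.0]
contact_force: [-0.6, 0.9, 0.9]
grip_width: 0.0455
```

```bash
python3 - <<'E'
from h import *
go([.4682,-.2249,.0315],128.4)
for n in("scene",): discs({"flow":(.039,(.499,-.262)),"end":(.05,(.504,-.36))},n,f"pics/{n}5.png")
E
```

```text
t 5.25 tcp [ 0.4702 -0.2278  0.0315] yaw 128.41 F [-0.6  0.9  0.9] shift [0.014  0.0008 0.0001] turn [-0.     -0.0001  0.0001] w 0.0455
scene flow 1306 (array([ 0.50008835, -0.26765125]), np.float64(0.04551114643102154), 68) z med 0.0401
scene end 1553 (array([ 0.50424801, -0.36057298]), np.float64(0.04570865986962514), 95) z med 0.051
```

View pics/scene5.png

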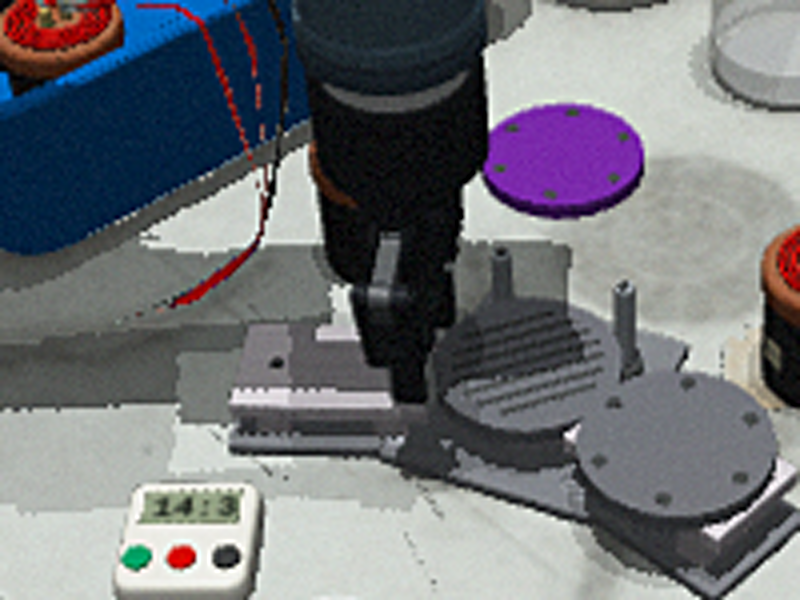

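The flow plate now lies on the platen, off the ledge, with its centre near crop pixel (525,365). I back off and rise, then swing to the open -x side for the home push.

Emit:
carry_out(moves=[[[0.05,0,0,0,0,0,0.53],[0.12,0,0,0,0,0,0.53],[0.12,0,-0.15,0,0,0,0.53],[0.12,0,-0.3,0,0,0,0.53],[0.12,0,-0.36,0,0,0,0.53],[0.12,0,-0.36,0,0,0,0.53]]])

```text
clock: 5.9
tcp_pos: [0.4529, -0.2049, 0.1242]
eef_rot: [0.435, 0.9, -0.001, 0.003]
contact_force: [-0.4, 0.2, -0.7]
grip_width: 0.0454
```

```bash
python3 - <<'E'
from h import *
a=jig(-.075,0);go([*a,.12],20)
E
```

```text
t 5.9 tcp [ 0.4529 -0.2049  0.1242] yaw 128.43 F [-0.4  0.2 -0.7] shift [-0.2219 -0.2752  0.0178] turn [0.004  0.0016 1.2048] w 0.0454
```

Emit:
carry_out(moves=[[[-0.1,-0.15,0,0,0,0.9,0.53],[-0.22,-0.275,0,0,0,0.9,0.53],[-0.22,-0.275,0,0,0,0.9,0.53],[-0.22,-0.275,0,0,0,0.9,0.53],[-0.22,-0.275,0,0,0,0.9,0.53],[-0.22,-0.275,0,0,0,0.9,0.53],[-0.22,-0.275,0,0,0,0.9,0.53],[-0.22,-0.275,0,0,0,0.9,0.53],[-0.22,-0.275,0,0,0,0.9,0.53],[-0.22,-0.275,0,0,0,0.9,0.53]]])

```text
clock: 6.9
tcp_pos: [0.4309, -0.2888, 0.1196]
eef_rot: [0.917, 0.4, -0.0, -0.001]
contact_force: [0.4, -0.7, -0.3]
grip_width: 0.0455
```

Emit:
carry_out(moves=[[[0,0,0,0,0,0.305,0.53],[0,0,0,0,0,0.305,0.53],[0,0,0,0,0,0.305,0.53],[0,0,0,0,0,0.305,0.53],[0,0,0,0,0,0.305,0.53]]])

```text
clock: 7.4
tcp_pos: [0.4313, -0.2893, 0.1204]
eef_rot: [0.985, 0.175, -0.001, -0.001]
contact_force: [-1.0, -0.7, 0.1]
grip_width: 0.0452
```

```bash
python3 - <<'E'
from h import *
from workcell import *
a=jig(-.07,0);go([*a,.0315],20)
p=camera_params("wrist");A,d=read_camera("wrist");cv2.imwrite("pics/w6.png",A[:,:,::-1])
for n in("top","scene"): discs({"flow":(.039,(.502,-.265)),"end":(.05,(.504,-.36))},n,f"pics/{n}6.png")
E
```

```text
t 7.4 tcp [ 0.4313 -0.2893  0.1204] yaw 20.11 F [-1.  -0.7  0.1] shift [0.0262 0.0109 0.3554] turn [-0.0011  0.0005  0.0012] w 0.0452
top flow 3208 (array([ 0.38951007, -0.70430615]), np.float64(0.07155671515971439), 152) z med 0.0368
top end 385 (array([ 0.50359221, -0.35869513]), np.float64(0.04425251476869132), 57) z med 0.0493
scene flow 1204 (array([ 0.5001695 , -0.26978145]), np.float64(0.045714218600858496), 71) z med 0.0401
scene end 1545 (array([ 0.50446016, -0.3607896 ]), np.float64(0.045442807296738524), 100) z med 0.0511
```

View pics/w6.png

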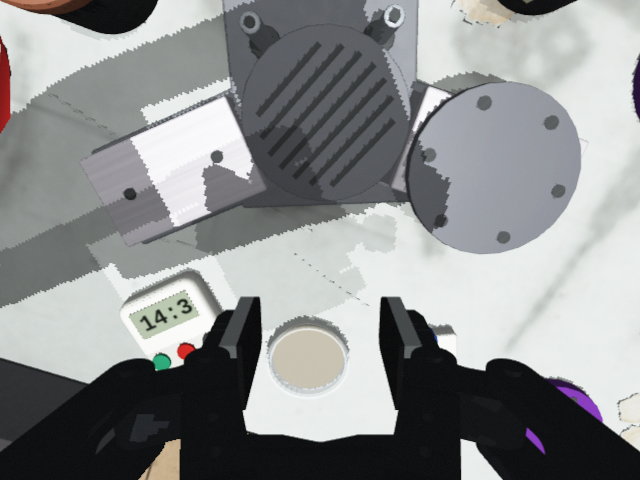

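View pics/top6.png

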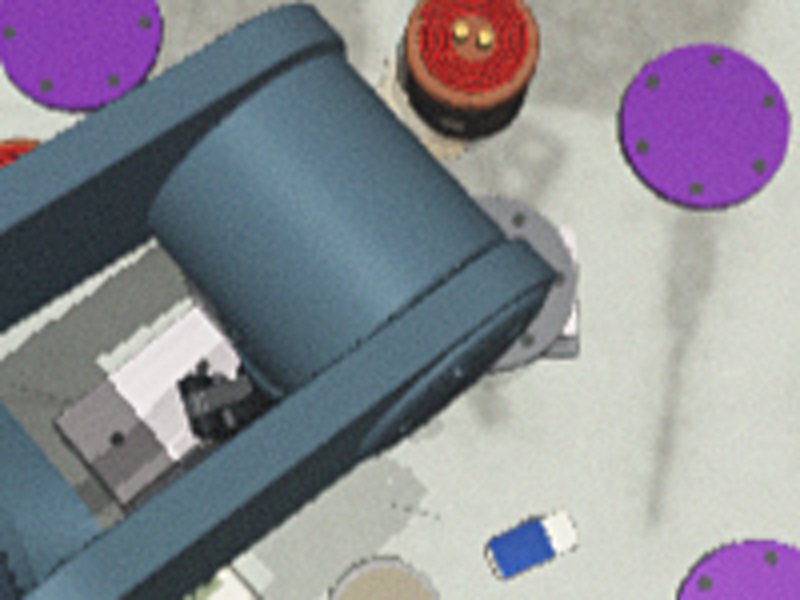

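The wrist view shows the flow plate at about (328,110) and the two posts at (252,22) and (394,16). There is a small gap between plate and posts. With a 45 mm opening the fingers would be 74 mm wide, which is too wide for the 65 mm slot between the ledges. I will narrow the opening to 28 mm and measure the lateral centre from this view first.

```bash
cat >> h.py <<'E'
def wfit(z,seed,save=None,vmax=140,vmin=35):
    from workcell import read_camera,camera_params
    p=camera_params("wrist");a,d=read_camera("wrist");hsv=cv2.cvtColor(a,cv2.COLOR_RGB2HSV);c=cloud(p,d)
    m=(np.abs(c[...,2]-z)<.004)&(d>0)&(hsv[...,1]<70)
    m=biggest(cv2.morphologyEx(m.astype(np.uint8),cv2.MORPH_OPEN,np.ones((5,5))),seed)
    h,cc=contour(m);P=onplane(p,cc[:,0],cc[:,1],z);s=fitcirc(P);print("wrist",m.sum(),s,"zmed",np.median(c[m>0][:,2]).round(4))
    b=a[:,:,::-1].copy();cv2.drawContours(b,[cc.astype(int)],-1,(0,0,255),1)
    if save: cv2.imwrite(save,b)
    return p,a,s[0]
E
python3 - <<'E'
from h import *
p,a,f=wfit(.039,(328,120),"pics/w7.png")
L=onplane(p,np.array([251.,394.]),np.array([21.,15.]),.062)
print(L)
mid=L.mean(0)[:2];v=(L[0]-L[1])[:2];psi=np.degrees(np.arctan2(v[1],v[0]))-90;x=np.array([np.cos(np.radians(psi)),np.sin(np.radians(psi))])
print(np.linalg.norm(v),psi,"C",mid-.0383*x,"flow-C jig",[(f-mid+.0383*x)@x,(f-mid+.0383*x)@[-x[1],x[0]]])
cv2.imwrite("pics/w7p.png",cv2.resize(a[0:70,220:430,::-1],(800,267),interpolation=cv2.INTER_CUBIC))
E
```

```text
wrist 24601 (array([ 0.50087183, -0.26797122]), np.float64(0.044812100761926474), 318) zmed 0.0386
[[ 0.52827691 -0.22230302  0.062     ]
 [ 0.55229865 -0.28110607  0.062     ]]
0.0635204058135905 22.220599896905853 C [ 0.50483214 -0.2661886 ] flow-C jig [np.float64(-0.0043403439605061355), np.float64(-0.00015255198432076868)]
```

View pics/w7p.png

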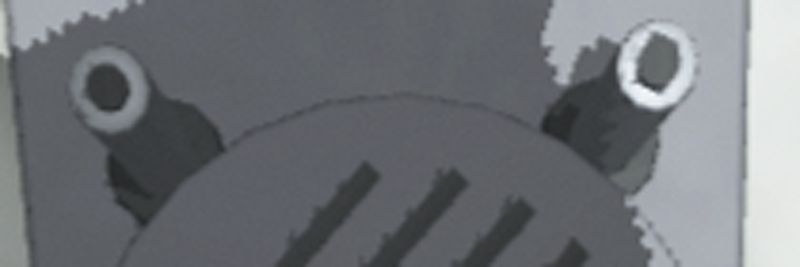

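View pics/w7.png

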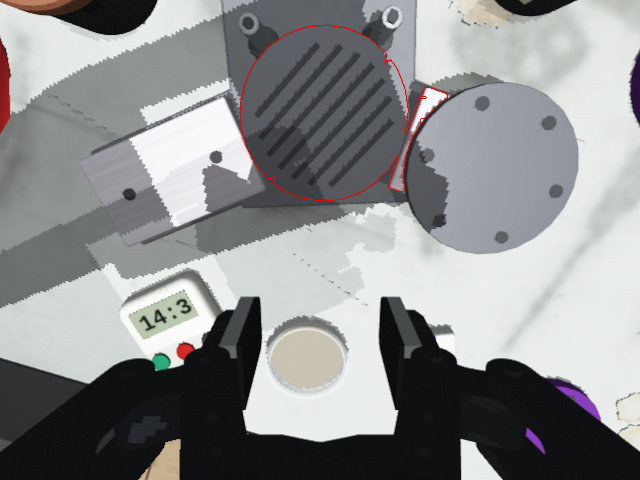

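```bash
sed -i 's/PSI=20\./PSI=21./; s/C=np.array(\[0.504,-0.2655\])/C=np.array([0.5038,-0.2656])/' h.py; python3 - <<'E'
from h import *
a=jig(-.072,0);go([*a,.032],21);print(jig(-.0538,0))
E
```

```text
t 7.6 tcp [ 0.4318 -0.2899  0.1213] yaw 20.06 F [-0.1  0.1  0.2] shift [0.0161 0.0124 0.357 ] turn [-0.0002  0.0001 -0.0104] w 0.0446
[ 0.45357337 -0.2848802 ]
```

Emit:
carry_out(moves=[[[0,0.012,0,0,0,-0.01,0.33],[0,0.012,0.1,0,0,-0.01,0.33],[0,0.012,0.25,0,0,-0.01,0.33],[0,0.012,0.33,0,0,-0.01,0.33],[0.01,0.012,0.355,0,0,-0.01,0.33],[0.016,0.012,0.355,0,0,-0.01,0.33],[0.016,0.012,0.355,0,0,-0.01,0.33]]])

```text
clock: 8.3
tcp_pos: [0.4377, -0.2923, 0.0339]
eef_rot: [0.983, 0.181, 0.001, 0.001]
contact_force: [0.2, 0.3, -0.2]
grip_width: 0.0282
```

```bash
python3 - <<'E'
from h import *
a=jig(-.0538,0);go([*a,.032],21)
from workcell import *
a,d=read_camera("wrist");cv2.imwrite("pics/w8.png",a[:,:,::-1])
a,d=read_camera("scene");cv2.imwrite("pics/s8.png",cv2.resize(a[170:320,170:370,::-1],(800,600),interpolation=cv2.INTER_CUBIC))
E
```

```text
t 8.3 tcp [ 0.4377 -0.2923  0.0339] yaw 20.9 F [ 0.2  0.3 -0.2] shift [ 0.0699 -0.0049  0.0078] turn [ 0.0012 -0.0005 -0.0011] w 0.0282
```

View pics/w8.png

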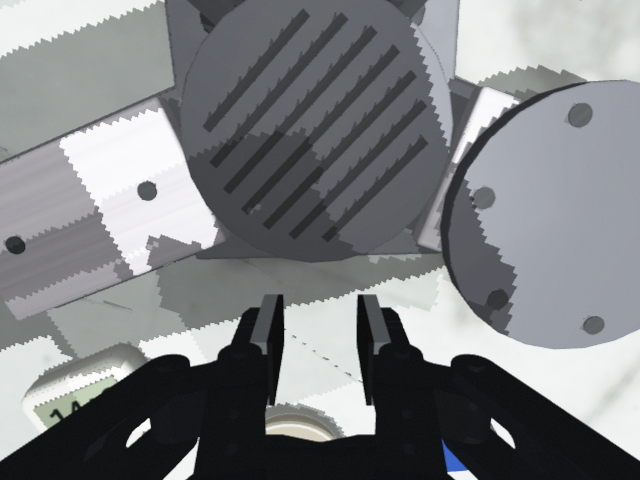

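View pics/s8.png

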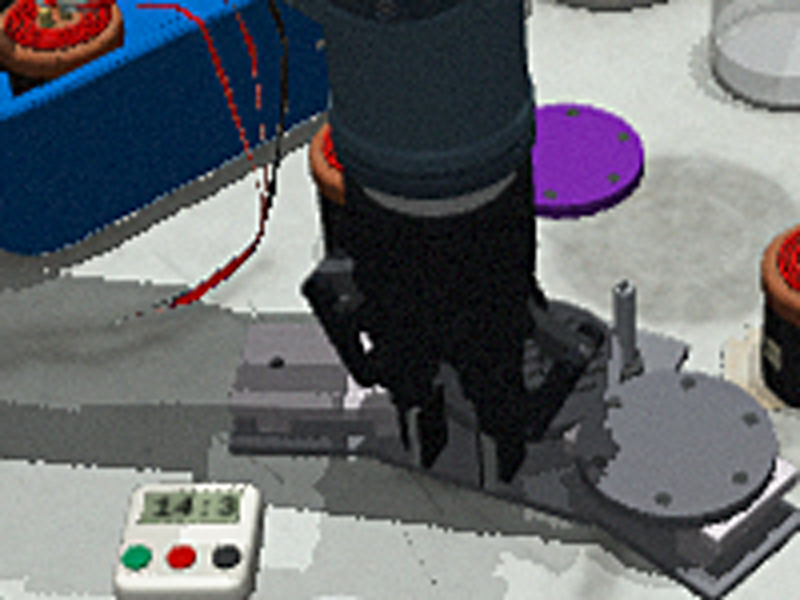

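The wrist view shows the fingers at (270,340) and (375,340), centred behind the plate and clear of both ledges. I push home slowly.

Emit:
carry_out(moves=[[[0.02,-0.005,0.006,0,0,0,0.33],[0.04,-0.005,0.006,0,0,0,0.33],[0.048,-0.005,0.006,0,0,0,0.33],[0.052,-0.005,0.006,0,0,0,0.33],[0.056,-0.005,0.006,0,0,0,0.33],[0.06,-0.005,0.006,0,0,0,0.33],[0.064,-0.005,0.006,0,0,0,0.33]]])

```text
clock: 9.1
tcp_pos: [0.4511, -0.2846, 0.0312]
eef_rot: [0.983, 0.181, -0.0, -0.0]
contact_force: [0.3, -0.3, 0.3]
grip_width: 0.028
```

```bash
python3 - <<'E'
from h import *
a=jig(-.0538,0);go([*a,.032],21)
E
```

```text
t 9.1 tcp [ 0.4511 -0.2846  0.0312] yaw 20.86 F [ 0.3 -0.3  0.3] shift [ 0.0091  0.0045 -0.0031] turn [-0.0001  0.0002 -0.0016] w 0.028
```

Now I take 0.5 mm steps and check the force.

Emit:
carry_out(moves=[[[0.002,0.002,-0.002,0,0,0,0.33],[0.004,0.003,-0.002,0,0,0,0.33],[0.006,0.003,-0.002,0,0,0,0.33],[0.008,0.003,-0.002,0,0,0,0.33]]])

```text
clock: 9.5
tcp_pos: [0.4533, -0.2847, 0.0318]
eef_rot: [0.983, 0.181, -0.0, -0.0]
contact_force: [-0.9, 0.1, -0.4]
grip_width: 0.0281
```

Emit:
carry_out(moves=[[[0.002,0,0,0,0,0,0.33],[0.004,0,0,0,0,0,0.33],[0.004,0,0,0,0,0,0.33]]])

```text
clock: 9.8
tcp_pos: [0.4543, -0.2842, 0.0318]
eef_rot: [0.983, 0.181, -0.0, -0.0]
contact_force: [-0.2, -0.5, 0.0]
grip_width: 0.0282
```

```bash
python3 - <<'E'
from h import *
from workcell import *
a=jig(-.0538,0);go([*a,.032],21)
a,d=read_camera("wrist");cv2.imwrite("pics/w9.png",a[:,:,::-1])
E
```

```text
t 9.8 tcp [ 0.4543 -0.2842  0.0318] yaw 20.86 F [-0.2 -0.5  0. ] shift [-0.0036  0.0015 -0.0009] turn [-0.      0.     -0.0015] w 0.0282
```

View pics/w9.png

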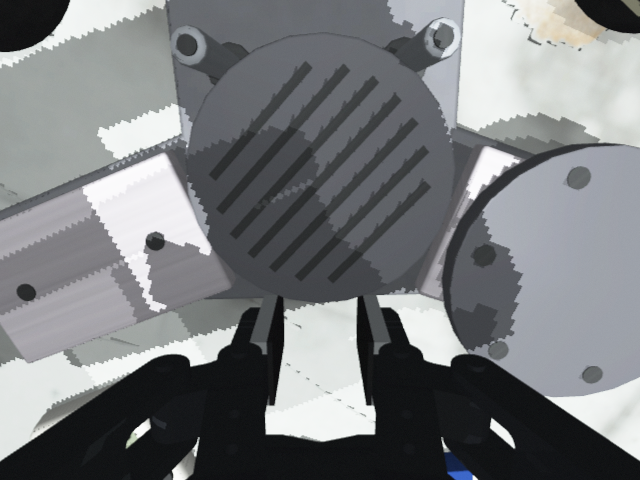

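The fingers touch the rear rim at about (275,297) and (365,297). The posts are at (188,44) and (440,38). There is no roller force yet, so I continue in small steps.

Emit:
carry_out(moves=[[[0.002,0,0,0,0,0,0.33],[0.004,0,0,0,0,0,0.33],[0.006,0,0,0,0,0,0.33]]])

```text
clock: 10.15
tcp_pos: [0.455, -0.2838, 0.0316]
eef_rot: [0.983, 0.181, -0.001, -0.0]
contact_force: [-5.1, -1.7, 1.0]
grip_width: 0.0284
```

Emit:
carry_out(moves=[[[0.002,0,0,0,0,0,0.33],[0.004,0,0,0,0,0,0.33],[0.004,0,0,0,0,0,0.33]]])

```text
clock: 10.45
tcp_pos: [0.4552, -0.2836, 0.0316]
eef_rot: [0.983, 0.181, -0.001, -0.0]
contact_force: [-8.1, -2.6, 3.1]
grip_width: 0.0285
```

The force is 8 N straight along jig x, so the plate is home on both rollers. I record a fit of its centre and back off.

```bash
python3 - <<'E'
from h import *
go([.455,-.2838,.0316],21)
p,a,f=wfit(.039,(320,150),"pics/w10.png")
E
```

```text
t 10.45 tcp [ 0.4552 -0.2836  0.0316] yaw 20.88 F [-8.1 -2.6  3.1] shift [-0.001   0.0003 -0.0001] turn [-0.0007  0.0017 -0.0013] w 0.0285
wrist 56815 (array([ 0.50446349, -0.26520112]), np.float64(0.04417009578027036), 809) zmed 0.0386
```

Emit:
carry_out(moves=[[[-0.02,0,0,0,0,0,0.33],[-0.06,0,0,0,0,0,0.33],[-0.1,0,0,0,0,0,0.33],[-0.1,0,-0.1,0,0,0,0.33],[-0.1,0,-0.25,0,0,0,0.33],[-0.1,0,-0.36,0,0,0,0.33],[-0.1,0,-0.36,0,0,0,0.33]]])

```text
clock: 11.2
tcp_pos: [0.435, -0.2948, 0.1262]
eef_rot: [0.984, 0.181, 0.002, 0.004]
contact_force: [0.2, -1.3, 0.3]
grip_width: 0.0282
```

```bash
python3 - <<'E'
from h import *
e=np.array([.504,-.360]);D=np.array([.505,-.2648])
for n in("scene",): discs({"flow":(.039,D),"end":(.05,(.504,-.36))},n,f"pics/{n}10.png")
p,a,f=wfit(.039,(320,110),"pics/w11.png")
go([.504,-.440,.13],90)
E
```

```text
scene flow 1216 (array([ 0.50393585, -0.26697231]), np.float64(0.04577644990643587), 69) z med 0.0401
scene end 1561 (array([ 0.50433471, -0.36029871]), np.float64(0.04548001714371217), 93) z med 0.051
wrist 22897 (array([ 0.50418534, -0.26519663]), np.float64(0.04422510756822237), 503) zmed 0.0386
t 11.3 tcp [ 0.4331 -0.2927  0.1222] yaw 20.84 F [ 0.3  0.2 -0.7] shift [ 0.0555  0.6516 -0.0301] turn [ 1.100e-03  1.000e-04 -7.685e-01] w 0.0281
```

View pics/w11.png

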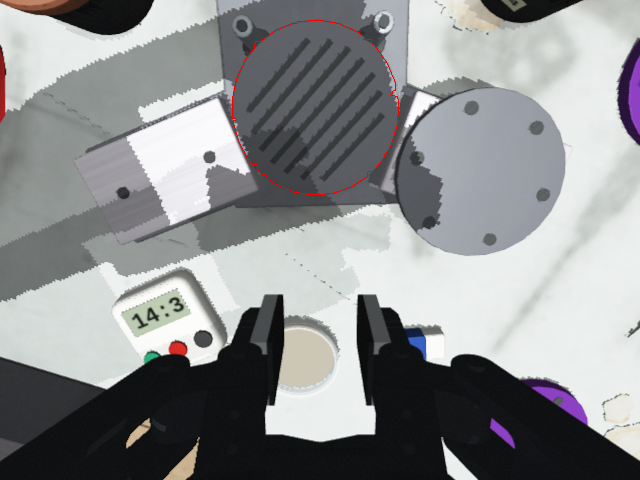

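The flow plate's fitted circle now touches both posts, with its centre at about (0.504,-0.265), and the end plate has not moved. I go round behind the end plate.

Emit:
carry_out(moves=[[[0.0,0.2,0,0,0,-0.1,0.53],[0.0,0.4,0,0,0,-0.2,0.53],[0.05,0.6,0,0,0,-0.3,0.53],[0.065,0.65,0,0,0,-0.4,0.53],[0.065,0.65,0,0,0,-0.5,0.53],[0.065,0.65,0,0,0,-0.6,0.53],[0.065,0.65,0,0,0,-0.7,0.53],[0.065,0.65,0,0,0,-0.79,0.53],[0.065,0.65,0,0,0,-0.79,0.53],[0.065,0.65,0,0,0,-0.79,0.53]]])

```text
clock: 12.3
tcp_pos: [0.5052, -0.4375, 0.1194]
eef_rot: [0.695, 0.719, 0.0, -0.002]
contact_force: [-0.7, 0.2, 0.3]
grip_width: 0.0452
```

```bash
python3 - <<'E'
from h import *
from workcell import *
go([.5064,-.430,.0415],92)
p=camera_params("wrist");a,d=read_camera("wrist");cv2.imwrite("pics/w12.png",a[:,:,::-1])
E
```

```text
t 12.3 tcp [ 0.5052 -0.4375  0.1194] yaw 91.96 F [-0.7  0.2  0.3] shift [0.0288 0.0064 0.3116] turn [-0.0013 -0.0019 -0.0005] w 0.0452
```

View pics/w12.png

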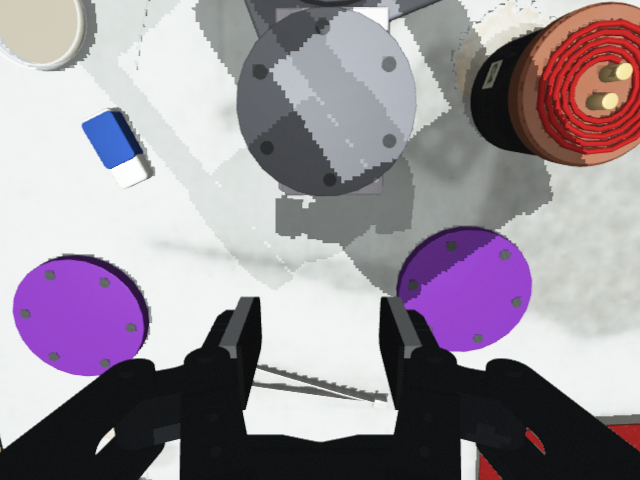

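The wrist view shows the end plate at about (326,102), with its six dots visible, in line with the fingers. The eraser and the right cell are clear. I descend.

Emit:
carry_out(moves=[[[0,0.006,0.12,0,0,0,0.53],[0,0.006,0.24,0,0,0,0.53],[0.01,0.006,0.29,0,0,0,0.53],[0.025,0.006,0.309,0,0,0,0.53],[0.03,0.006,0.309,0,0,0,0.53],[0.03,0.006,0.309,0,0,0,0.53]]])

```text
clock: 12.95
tcp_pos: [0.5082, -0.4312, 0.0459]
eef_rot: [0.695, 0.719, -0.0, 0.001]
contact_force: [-0.2, -0.8, -0.2]
grip_width: 0.045
```

```bash
python3 - <<'E'
from h import *
go([.5024,-.316,.0415],92)
from workcell import *
a,d=read_camera("scene");cv2.imwrite("pics/s13.png",cv2.resize(a[170:320,230:430,::-1],(800,600),interpolation=cv2.INTER_CUBIC))
E
```

```text
t 12.95 tcp [ 0.5082 -0.4312  0.0459] yaw 91.96 F [-0.2 -0.8 -0.2] shift [ 0.4613 -0.0074  0.0169] turn [ 0.0008  0.0009 -0.0004] w 0.045
```

View pics/s13.png

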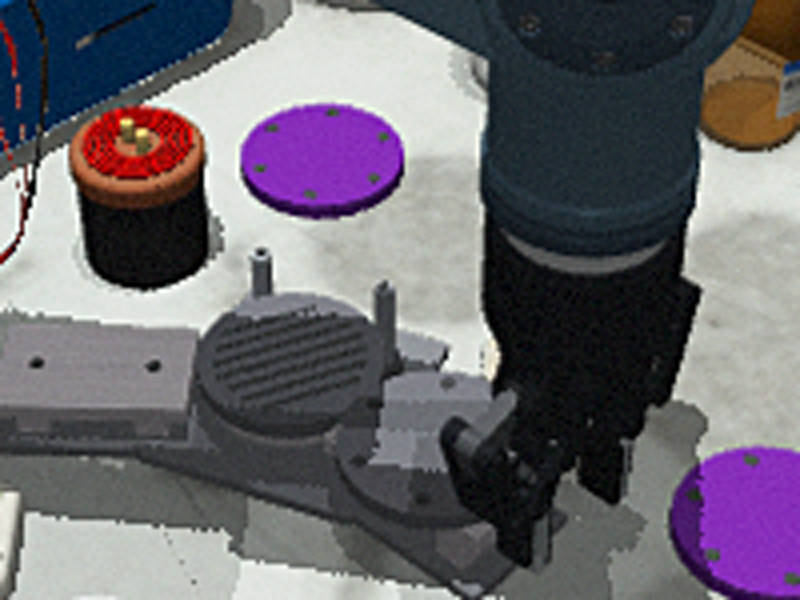

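Emit:
carry_out(moves=[[[0,-0.004,0.003,0,0,0,0.53],[0.02,-0.004,0.003,0,0,0,0.53],[0.045,-0.004,0.003,0,0,0,0.53],[0.07,-0.004,0.003,0,0,0,0.53],[0.1,-0.004,0.003,0,0,0,0.53],[0.13,-0.004,0.003,0,0,0,0.53],[0.16,-0.004,0.003,0,0,0,0.53],[0.19,-0.004,0.003,0,0,0,0.53],[0.21,-0.004,0.003,0,0,0,0.53],[0.22,-0.004,0.003,0,0,0,0.53]]])

```text
clock: 14.0
tcp_pos: [0.5047, -0.3753, 0.0438]
eef_rot: [0.695, 0.719, -0.0, 0.0]
contact_force: [0.3, -0.8, -0.2]
grip_width: 0.0451
```

```bash
python3 - <<'E'
from h import *
go([.5024,-.316,.0415],92)
from workcell import *
a,d=read_camera("scene");cv2.imwrite("pics/s14.png",cv2.resize(a[170:320,230:430,::-1],(800,600),interpolation=cv2.INTER_CUBIC))
E
```

```text
t 14.0 tcp [ 0.5047 -0.3753  0.0438] yaw 91.98 F [ 0.3 -0.8 -0.2] shift [ 0.2373 -0.001   0.0094] turn [-0.      0.     -0.0002] w 0.0451
```

View pics/s14.png

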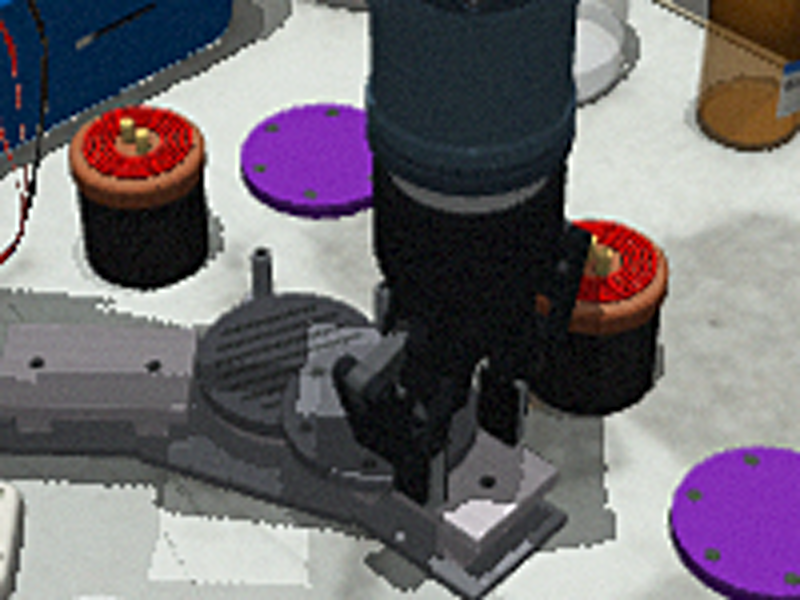

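The end plate is sliding over the flow plate with its leading rim at about (285,420), at low force. I continue and lower the tips about 2 mm.

Emit:
carry_out(moves=[[[0.02,-0.001,0.009,0,0,0,0.53],[0.045,-0.001,0.009,0,0,0,0.53],[0.075,-0.001,0.009,0,0,0,0.53],[0.105,-0.001,0.009,0,0,0,0.53],[0.135,-0.001,0.009,0,0,0,0.53],[0.16,-0.001,0.009,0,0,0,0.53],[0.18,-0.001,0.009,0,0,0,0.53],[0.195,-0.001,0.009,0,0,0,0.53],[0.205,-0.001,0.009,0,0,0,0.53],[0.21,-0.001,0.009,0,0,0,0.53]]])

```text
clock: 15.05
tcp_pos: [0.5026, -0.3233, 0.0416]
eef_rot: [0.695, 0.719, -0.0, 0.0]
contact_force: [1.2, -2.7, 2.7]
grip_width: 0.0454
```

```bash
python3 - <<'E'
from h import *
go([.5024,-.316,.0415],92)
from workcell import *
discs({"end":(.05,(.502,-.27))},"scene","pics/s15.png")
a,d=read_camera("wrist");cv2.imwrite("pics/w15.png",a[:,:,::-1])
E
```

```text
t 15.05 tcp [ 0.5026 -0.3233  0.0416] yaw 91.97 F [ 1.2 -2.7  2.7] shift [0.0291 0.0001 0.0003] turn [ 0.      0.0001 -0.0004] w 0.0454
scene end 370 (array([ 0.49702395, -0.27649861]), np.float64(0.042185715378387695), 29) z med 0.0504
```

View pics/s15.png

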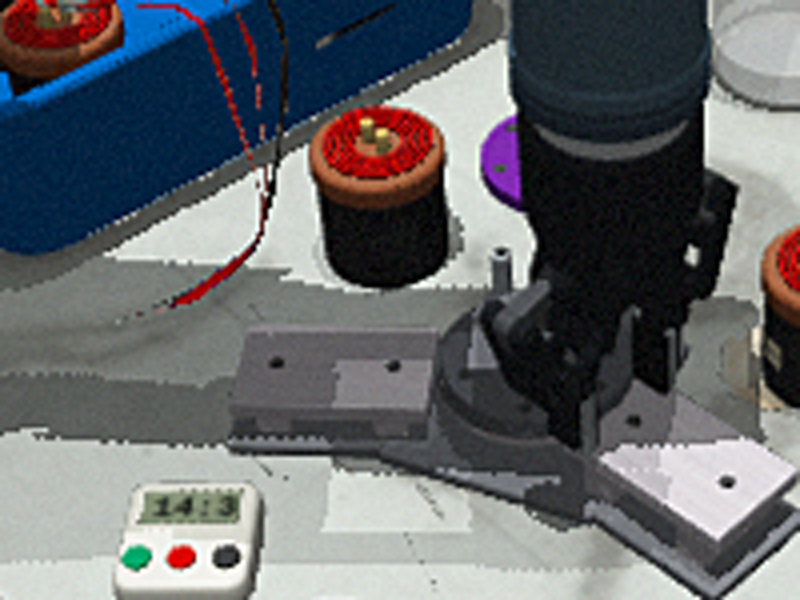

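View pics/w15.png

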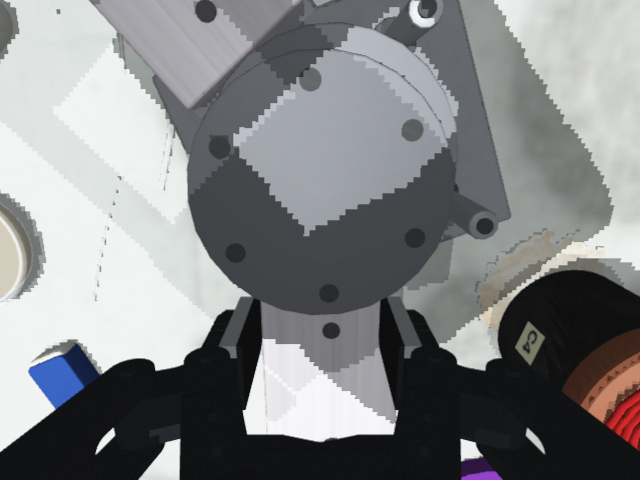

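The end plate is now almost over the flow plate. In the wrist view its centre is at about (323,170), with a crescent of the flow plate at (430,70). The right roller is at (475,220). I push the last 7 mm slowly.

Emit:
carry_out(moves=[[[0.004,0,0,0,0,0,0.53],[0.008,0,0,0,0,0,0.53],[0.012,0,0,0,0,0,0.53],[0.016,0,0,0,0,0,0.53],[0.02,0,0,0,0,0,0.53]]])

```text
clock: 15.65
tcp_pos: [0.5023, -0.3183, 0.0414]
eef_rot: [0.695, 0.719, 0.0, -0.0]
contact_force: [0.4, -2.4, 2.6]
grip_width: 0.0454
```

Emit:
carry_out(moves=[[[0.003,0,0,0,0,0,0.53],[0.006,0,0,0,0,0,0.53],[0.009,0,0,0,0,0,0.53],[0.011,0,0,0,0,0,0.53]]])

```text
clock: 16.05
tcp_pos: [0.5021, -0.3152, 0.0412]
eef_rot: [0.695, 0.719, 0.0, -0.0]
contact_force: [-0.2, -1.3, 0.6]
grip_width: 0.0451
```

```bash
python3 - <<'E'
from h import *
go([.5024,-.316,.0415],92)
p,a,f=wfit(.049,(323,170),"pics/w16.png")
E
```

```text
t 16.05 tcp [ 0.5021 -0.3152  0.0412] yaw 91.96 F [-0.2 -1.3  0.6] shift [-0.0034  0.0012 -0.0012] turn [-0.0004 -0.0005 -0.0004] w 0.0451
wrist 55622 (array([ 0.49976838, -0.26622768]), np.float64(0.044164807243584965), 799) zmed 0.0486
```

View pics/w16.png

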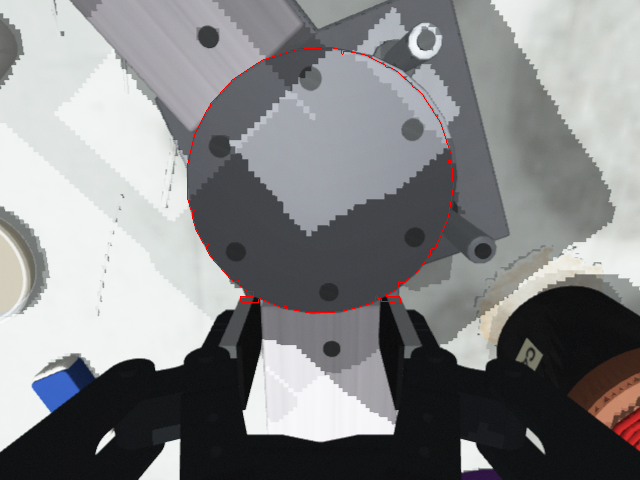

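The end plate lies flat: the fitted top height of 48.6 mm carries the same 0.4 mm offset the flow plate showed. It is about 4.6 mm short of home along jig x. I back off, rise, and go to the open side for the joint home push.

Emit:
carry_out(moves=[[[-0.05,0,0,0,0,0,0.53],[-0.1,0,0,0,0,0,0.53],[-0.12,0,-0.1,0,0,0,0.53],[-0.12,0,-0.25,0,0,0,0.53],[-0.12,0,-0.33,0,0,0,0.53],[-0.12,0,-0.33,0,0,0,0.53]]])

```text
clock: 16.7
tcp_pos: [0.5051, -0.3485, 0.1278]
eef_rot: [0.695, 0.719, -0.0, 0.003]
contact_force: [0.3, -0.0, -0.5]
grip_width: 0.0455
```

```bash
sed -i 's/C=np.array(\[0.5038,-0.2656\])/C=np.array([0.5045,-0.2650])/' h.py; python3 - <<'E'
from h import *
a=jig(-.076,0);go([*a,.125],21)
E
```

```text
t 16.7 tcp [ 0.5051 -0.3485  0.1278] yaw 91.92 F [ 0.3 -0.  -0.5] shift [ 0.2345 -0.2784  0.0088] turn [0.0045 0.0009 0.788 ] w 0.0455
```

Emit:
carry_out(moves=[[[0.06,-0.1,0,0,0,0.1,0.33],[0.15,-0.2,0,0,0,0.2,0.33],[0.23,-0.278,0,0,0,0.3,0.33],[0.235,-0.278,0,0,0,0.4,0.33],[0.235,-0.278,0,0,0,0.5,0.33],[0.235,-0.278,0,0,0,0.6,0.33],[0.235,-0.278,0,0,0,0.7,0.33],[0.235,-0.278,0,0,0,0.788,0.33],[0.235,-0.278,0,0,0,0.788,0.33],[0.235,-0.278,0,0,0,0.788,0.33]]])

```text
clock: 17.7
tcp_pos: [0.4312, -0.2892, 0.1227]
eef_rot: [0.983, 0.182, -0.001, -0.001]
contact_force: [0.0, 0.6, 0.1]
grip_width: 0.0281
```

```bash
python3 - <<'E'
from h import *
from workcell import *
p,a,f=wfit(.049,(323,100),"pics/w17.png")
a=jig(-.076,0);go([*a,.0325],21)
E
```

```text
wrist 25068 (array([ 0.50001425, -0.26622938]), np.float64(0.044217658481560236), 515) zmed 0.0486
t 17.75 tcp [ 0.4313 -0.2892  0.1229] yaw 21.08 F [-0.3  0.5 -0.3] shift [0.0043 0.015  0.3616] turn [-0.0011  0.0005  0.0009] w 0.0282
```

View pics/w17.png

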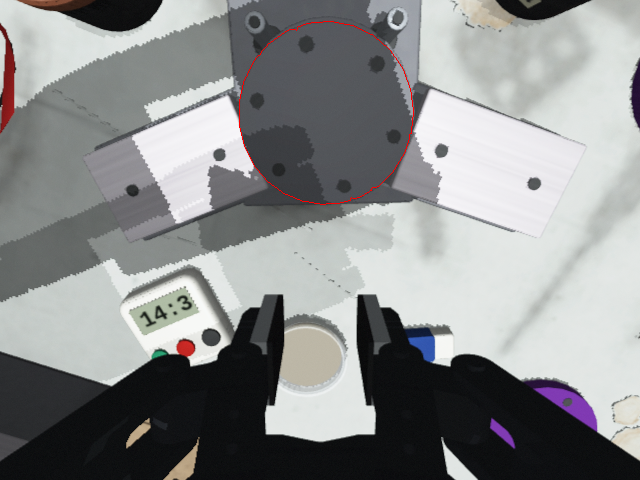

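The wrist view shows the end plate stacked at about (326,112), both ledges empty and a small gap to the posts. I descend into the slot.

Emit:
carry_out(moves=[[[0,0.015,0.1,0,0,0,0.33],[0,0.015,0.25,0,0,0,0.33],[0,0.015,0.33,0,0,0,0.33],[0.004,0.015,0.358,0,0,0,0.33],[0.004,0.015,0.36,0,0,0,0.33],[0.004,0.015,0.36,0,0,0,0.33],[0.004,0.015,0.36,0,0,0,0.33]]])

```text
clock: 18.45
tcp_pos: [0.435, -0.2933, 0.0354]
eef_rot: [0.983, 0.183, 0.001, 0.001]
contact_force: [-0.5, -0.0, -0.3]
grip_width: 0.0282
```

```bash
python3 - <<'E'
from h import *
go([.4546,-.2840,.032],21)
E
```

```text
t 18.45 tcp [ 0.435  -0.2933  0.0354] yaw 21.06 F [-0.5 -0.  -0.3] shift [ 0.0865 -0.0067  0.0136] turn [ 0.0015 -0.0006  0.0006] w 0.0282
```

Emit:
carry_out(moves=[[[0.02,-0.003,0.006,0,0,0,0.33],[0.04,-0.003,0.006,0,0,0,0.33],[0.05,-0.003,0.006,0,0,0,0.33],[0.056,-0.003,0.006,0,0,0,0.33],[0.06,-0.003,0.006,0,0,0,0.33],[0.064,-0.003,0.006,0,0,0,0.33],[0.068,-0.003,0.006,0,0,0,0.33],[0.072,-0.003,0.006,0,0,0,0.33]]])

```text
clock: 19.25
tcp_pos: [0.4506, -0.2853, 0.0325]
eef_rot: [0.983, 0.183, -0.0, -0.0]
contact_force: [-1.1, 0.6, 1.1]
grip_width: 0.0282
```

```bash
python3 - <<'E'
from h import *
go([.4546,-.2840,.032],21)
E
```

```text
t 19.25 tcp [ 0.4506 -0.2853  0.0325] yaw 21.03 F [-1.1  0.6  1.1] shift [0.0166 0.001  0.002 ] turn [-0.0001  0.0001  0.0004] w 0.0282
```

Emit:
carry_out(moves=[[[0.004,0.001,0.001,0,0,0,0.33],[0.008,0.001,0.001,0,0,0,0.33],[0.011,0.001,0.001,0,0,0,0.33],[0.014,0.001,0.001,0,0,0,0.33],[0.016,0.001,0.001,0,0,0,0.33]]])

```text
clock: 19.75
tcp_pos: [0.4545, -0.2841, 0.0323]
eef_rot: [0.983, 0.183, -0.0, 0.0]
contact_force: [-2.1, -1.1, 0.3]
grip_width: 0.0279
```

Emit:
carry_out(moves=[[[0.002,0,0,0,0,0,0.33],[0.004,0,0,0,0,0,0.33],[0.004,0,0,0,0,0,0.33]]])

```text
clock: 20.05
tcp_pos: [0.4547, -0.284, 0.0323]
eef_rot: [0.983, 0.183, -0.001, -0.0]
contact_force: [-5.7, -1.9, 2.4]
grip_width: 0.0282
```

Emit:
carry_out(moves=[[[0.002,0,0,0,0,0,0.33],[0.005,0,0,0,0,0,0.33],[0.005,0,0,0,0,0,0.33]]])

```text
clock: 20.35
tcp_pos: [0.455, -0.2839, 0.0322]
eef_rot: [0.983, 0.183, -0.002, -0.0]
contact_force: [-9.8, -4.6, 5.1]
grip_width: 0.028
```

```bash
python3 - <<'E'
from h import *
go([.4546,-.2840,.032],21)
p,a,f=wfit(.049,(323,150),"pics/w18.png")
E
```

```text
t 20.35 tcp [ 0.455  -0.2839  0.0322] yaw 21.07 F [-9.8 -4.6  5.1] shift [-0.0017 -0.0001  0.0008] turn [-0.0005  0.0021  0.0007] w 0.028
wrist 65429 (array([ 0.50448168, -0.26508468]), np.float64(0.04416701197255668), 866) zmed 0.0485
```

View pics/w18.png

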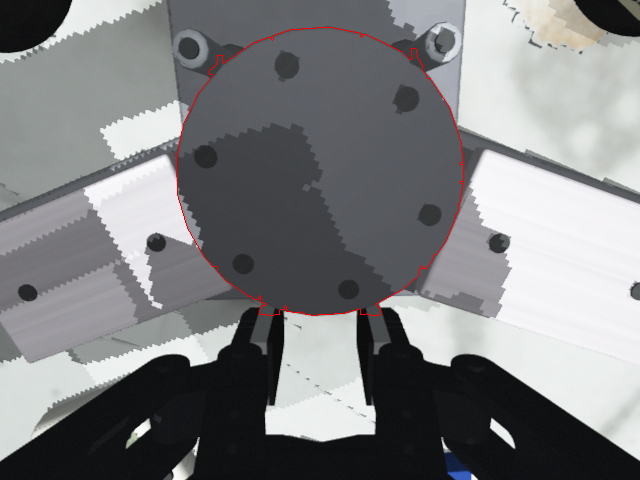

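The end plate's centre is at (0.5045,-0.2651), which matches the flow plate's home position to 0.2 mm. Both posts touch the rim at about (215,62) and (415,52), at 11 N. I back off, rise and shut the fingers for the press.

Emit:
carry_out(moves=[[[-0.01,0,0,0,0,0,0.33],[-0.05,0,0,0,0,0,0.33],[-0.09,0,0,0,0,0,0.33],[-0.09,0,-0.1,0,0,0,0.33],[-0.09,0,-0.25,0,0,0,0.1],[-0.09,0,-0.33,0,0,0,0],[-0.09,0,-0.33,0,0,0,0]]])

```text
clock: 21.1
tcp_pos: [0.437, -0.2933, 0.1182]
eef_rot: [0.983, 0.182, 0.002, 0.003]
contact_force: [-0.1, -0.2, 0.2]
grip_width: -0.0002
```

```bash
python3 - <<'E'
from h import *
go([.5045,-.2650,.07],21)
p,a,f=wfit(.049,(323,100),"pics/w19.png")
discs({"end":(.049,(.504,-.265))},"scene","pics/s19.png")
E
```

```text
t 21.1 tcp [ 0.437  -0.2933  0.1182] yaw 21.02 F [-0.1 -0.2  0.2] shift [ 0.2923 -0.0101  0.1935] turn [ 0.0039 -0.0018  0.0002] w -0.0002
wrist 26064 (array([ 0.50417408, -0.26521669]), np.float64(0.04414727207848329), 558) zmed 0.0486
scene end 1226 (array([ 0.50406121, -0.26791203]), np.float64(0.04601463528173129), 79) z med 0.05
```

View pics/w19.png

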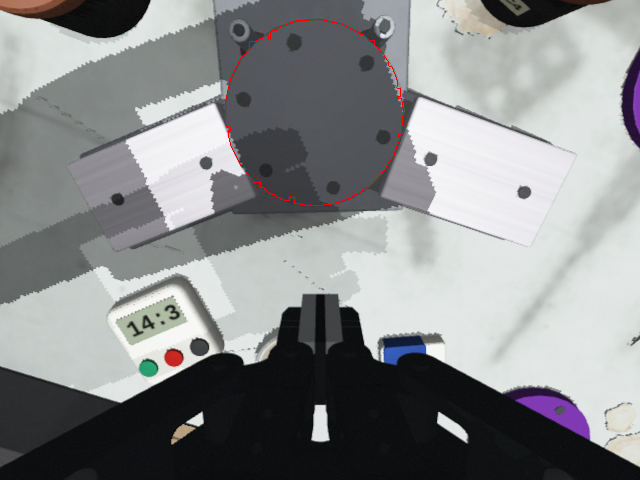

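View pics/s19.png

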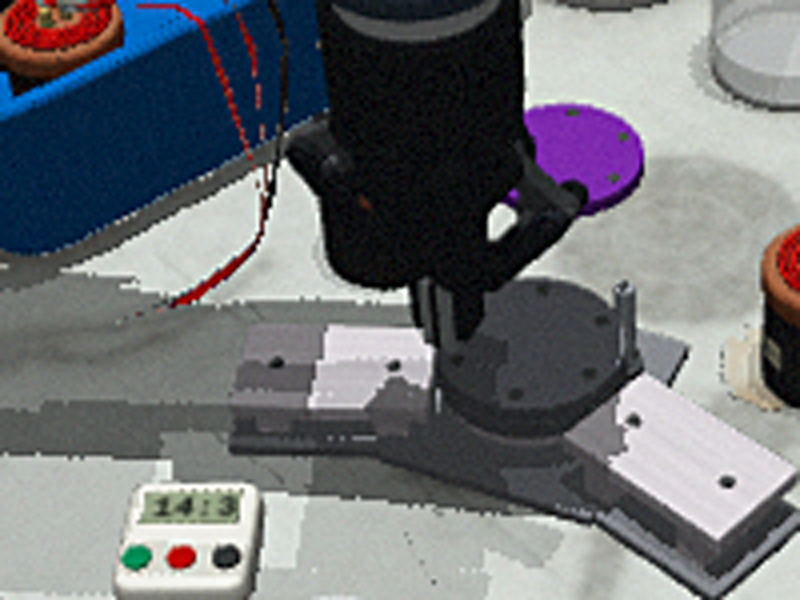

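In the scene crop the two plates form one flush thick disc at about (540,350). I move over the middle and come down.

Emit:
carry_out(moves=[[[0.1,-0.005,0,0,0,0,0],[0.25,-0.01,0,0,0,0,0],[0.292,-0.01,0.05,0,0,0,0],[0.292,-0.01,0.15,0,0,0,0],[0.292,-0.01,0.22,0,0,0,0],[0.292,-0.01,0.24,0,0,0,0],[0.292,-0.01,0.24,0,0,0,0]]])

```text
clock: 21.9
tcp_pos: [0.5014, -0.2618, 0.0527]
eef_rot: [0.983, 0.182, -0.001, -0.002]
contact_force: [-0.5, -0.1, -0.1]
grip_width: 0.0003
```

```bash
python3 - <<'E'
from h import *
go([.5045,-.2650,.049],21)
E
```

```text
t 21.9 tcp [ 0.5014 -0.2618  0.0527] yaw 21.03 F [-0.5 -0.1 -0.1] shift [0.0071 0.0164 0.0148] turn [-0.0024  0.0013  0.0003] w 0.0003
```

Emit:
carry_out(moves=[[[0.005,0.012,0,0,0,0,0],[0.005,0.012,0,0,0,0,0],[0.005,0.012,0,0,0,0,0],[0.005,0.012,0,0,0,0,0]]])

```text
clock: 22.3
tcp_pos: [0.5054, -0.2655, 0.0555]
eef_rot: [0.983, 0.183, 0.0, 0.0]
contact_force: [-0.2, 0.4, -0.2]
grip_width: -0.0001
```

```bash
python3 - <<'E'
from h import *
go([.5045,-.2650,.049],21)
E
```

```text
t 22.3 tcp [ 0.5054 -0.2655  0.0555] yaw 21.04 F [-0.2  0.4 -0.2] shift [-0.0027 -0.0031  0.0259] turn [ 0.0007 -0.0004  0.0004] w -0.0001
```

Centred to 1 mm, with the tip 6.5 mm above the stack. Now I press slowly.

Emit:
carry_out(moves=[[[0,0,0.006,0,0,0,0],[0,0,0.012,0,0,0,0],[0,0,0.018,0,0,0,0],[0,0,0.024,0,0,0,0],[0,0,0.028,0,0,0,0],[0,0,0.032,0,0,0,0],[0,0,0.036,0,0,0,0]]])

```text
clock: 23.0
tcp_pos: [0.5051, -0.2651, 0.0466]
eef_rot: [0.983, 0.183, -0.0, -0.0]
contact_force: [-3.1, 1.4, 9.1]
grip_width: -0.0
```

Emit:
carry_out(moves=[[[0,0,0.003,0,0,0,0],[0,0,0.006,0,0,0,0],[0,0,0.008,0,0,0,0]]])

```text
clock: 23.3
tcp_pos: [0.5051, -0.2651, 0.0448]
eef_rot: [0.983, 0.183, -0.0, -0.0]
contact_force: [-3.4, 2.9, 10.9]
grip_width: -0.0001
```

Emit:
carry_out(moves=[[[0,0,0.002,0,0,0,0],[0,0,0.004,0,0,0,0],[0,0,0.006,0,0,0,0]]])

```text
clock: 23.6
tcp_pos: [0.5051, -0.2652, 0.0435]
eef_rot: [0.983, 0.183, -0.0, -0.0]
contact_force: [-4.6, 3.4, 12.5]
grip_width: -0.0002
```

Emit:
carry_out(moves=[[[0,0,0.002,0,0,0,0],[0,0,0.003,0,0,0,0]]])

```text
clock: 23.8
tcp_pos: [0.5051, -0.2651, 0.043]
eef_rot: [0.983, 0.183, -0.0, -0.0]
contact_force: [-6.1, 3.5, 16.0]
grip_width: 0.0001
```

Emit:
carry_out(moves=[[[0,0,0.002,0,0,0,0],[0,0,0.003,0,0,0,0],[0,0,0.003,0,0,0,0],[0,0,0.003,0,0,0,0],[0,0,0.003,0,0,0,0]]])

```text
clock: 24.3
tcp_pos: [0.5052, -0.2652, 0.043]
eef_rot: [0.983, 0.183, -0.0, 0.0]
contact_force: [-7.6, 4.2, 20.0]
grip_width: -0.0003
```

```bash
python3 - <<'E'
from h import *
from workcell import *
go([.5045,-.2650,.049],21)
p=camera_params("scene");a,d=read_camera("scene");cv2.imwrite("pics/s20.png",cv2.resize(a[170:320,170:370,::-1],(800,600),interpolation=cv2.INTER_CUBIC))
p=camera_params("wrist");a,d=read_camera("wrist");cv2.imwrite("pics/w20.png",a[:,:,::-1]);c=cloud(p,d)
k=(d>0)&(np.hypot(c[...,0]-.5045,c[...,1]+.265)<.04)&(c[...,2]<.055);print(np.median(c[k][:,2]))
E
```

```text
t 24.3 tcp [ 0.5052 -0.2652  0.043 ] yaw 21.06 F [-7.6  4.2 20. ] shift [-0.0022 -0.0017 -0.024 ] turn [-0.0001  0.0003  0.0007] w -0.0003
0.042554063879482656
```

View pics/w20.png

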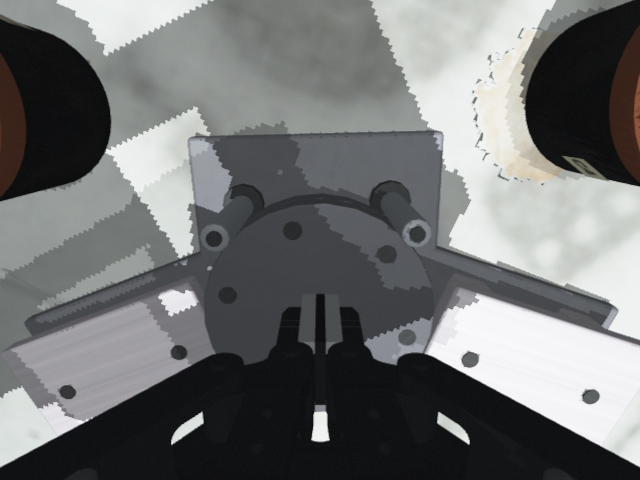

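The platen has bottomed: the stack top measures 42.6 mm against 48.6 mm before, and the press force is 20 N. I release slowly straight up.

Emit:
carry_out(moves=[[[0,0,-0.006,0,0,0,0],[0,0,-0.012,0,0,0,0],[0,0,-0.02,0,0,0,0],[0,0,-0.028,0,0,0,0],[0,0,-0.036,0,0,0,0],[0,0,-0.06,0,0,0,0],[0,0,-0.15,0,0,0,0],[0,0,-0.28,0,0,0,0],[0,0,-0.28,0,0,0,0]]])

```text
clock: 25.3
tcp_pos: [0.5078, -0.2672, 0.1155]
eef_rot: [0.983, 0.183, 0.003, 0.003]
contact_force: [0.1, -0.8, -1.0]
grip_width: 0.0
```

Emit:
carry_out(moves=[[[-0.2,0,0,0,0,0,0],[-0.31,0,0,0,0,0,0],[-0.31,0,0,0,0,0,0],[-0.31,0,0,0,0,0,0]]])

```text
clock: 25.7
tcp_pos: [0.4326, -0.2933, 0.1107]
eef_rot: [0.983, 0.182, 0.0, 0.0]
contact_force: [0.2, -1.0, 0.7]
grip_width: -0.0001
```

```bash
python3 - <<'E'
from h import *
from workcell import *
go([.5045,-.2650,.049],21)
p,a,f=wfit(.049,(323,100),"pics/w21.png")
cv2.imwrite("pics/w21c.png",cv2.resize(a[0:240,200:440,::-1],(600,600),interpolation=cv2.INTER_CUBIC))
discs({"end":(.049,(.504,-.265))},"scene","pics/s21.png")
E
```

```text
t 25.7 tcp [ 0.4326 -0.2933  0.1107] yaw 20.95 F [ 0.2 -1.   0.7] shift [ 0.3091 -0.0027  0.247 ] turn [ 0.0001 -0.0002 -0.0005] w -0.0001
wrist 28630 (array([ 0.5041129 , -0.26530501]), np.float64(0.044177690484629425), 573) zmed 0.0486
scene end 1173 (array([ 0.50376276, -0.26700873]), np.float64(0.046046702496638225), 73) z med 0.0501
```

View pics/w21c.png

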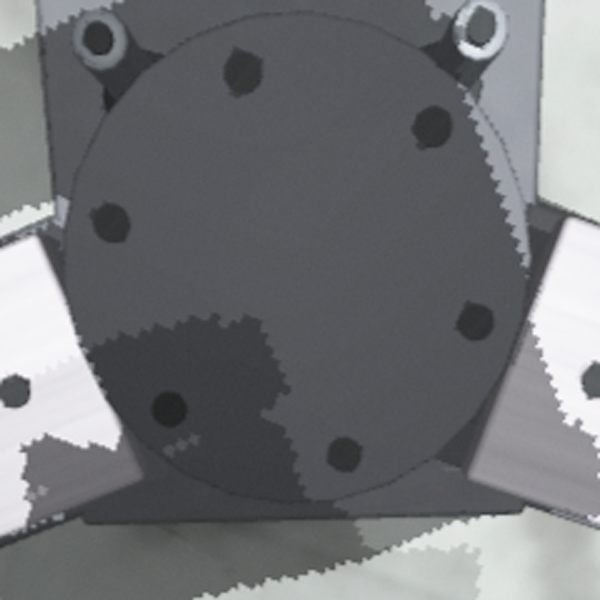

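View pics/s21.png

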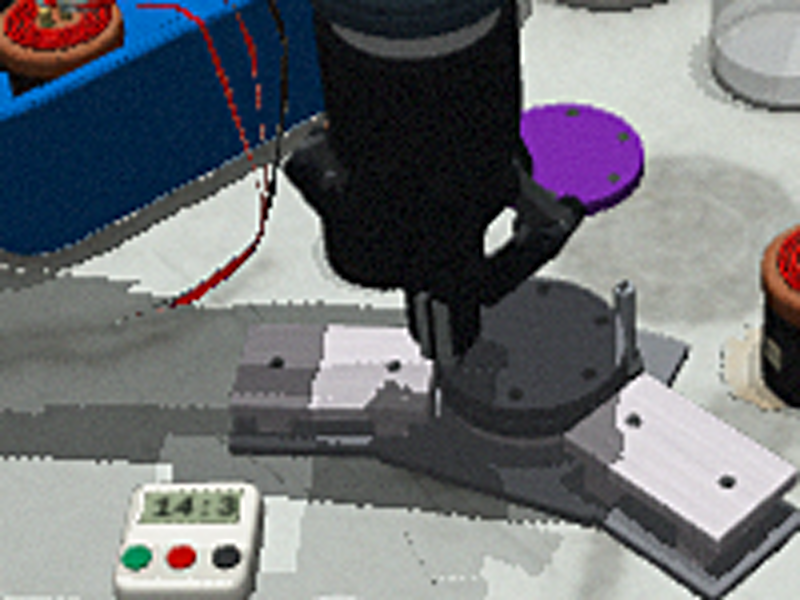

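The stack has risen again: the top is at 48.6 mm, as before the press. The end plate's centre is at (0.504,-0.265) and its rim touches both rollers, at crop pixels (120,85) and (465,70). I move the arm clear for an unobstructed check of the lower plate.

Emit:
carry_out(moves=[[[-0.1,0,-0.2,0,0,0,0],[-0.2,0,-0.4,0,0,0,0],[-0.3,0.0,-0.6,0,0,0,0],[-0.3,0.0,-0.6,0,0,0,0],[-0.3,0.0,-0.6,0,0,0,0]]])

```text
clock: 26.3
tcp_pos: [0.3639, -0.3217, 0.2643]
eef_rot: [0.983, 0.182, 0.001, 0.003]
contact_force: [0.2, 0.6, -0.6]
grip_width: -0.0002
```

```bash
python3 - <<'E'
from h import *
from workcell import *
go([.5045,-.2650,.049],21)
p=camera_params("wrist");a,d=read_camera("wrist");cv2.imwrite("pics/w22.png",a[:,:,::-1])
for n in("scene","top"): discs({"end":(.049,(.504,-.265))},n,f"pics/{n}22.png")
p=camera_params("scene");a,d=read_camera("scene")
b=a.copy();x=C if False else np.array([.5045,-.2655])
# predicted rims of both plates' bottom/top for the scene view, flush stack
th=np.linspace(0,2*np.pi,200)
cv2.imwrite("pics/s22z.png",cv2.resize(a[225:295,265:345,::-1],(800,700),interpolation=cv2.INTER_CUBIC)[:600])
E
```

```text
t 26.3 tcp [ 0.3639 -0.3217  0.2643] yaw 21.03 F [ 0.2  0.6 -0.6] shift [ 0.6048 -0.0157  0.8621] turn [ 0.0043 -0.001   0.0003] w -0.0002
scene end 1363 (array([ 0.50363299, -0.26737818]), np.float64(0.0458372156878922), 82) z med 0.0501
top end 78 (array([ 0.43786894, -0.77239052]), np.float64(0.014756468325976659), 31) z med 0.0461
```

View pics/s22z.png

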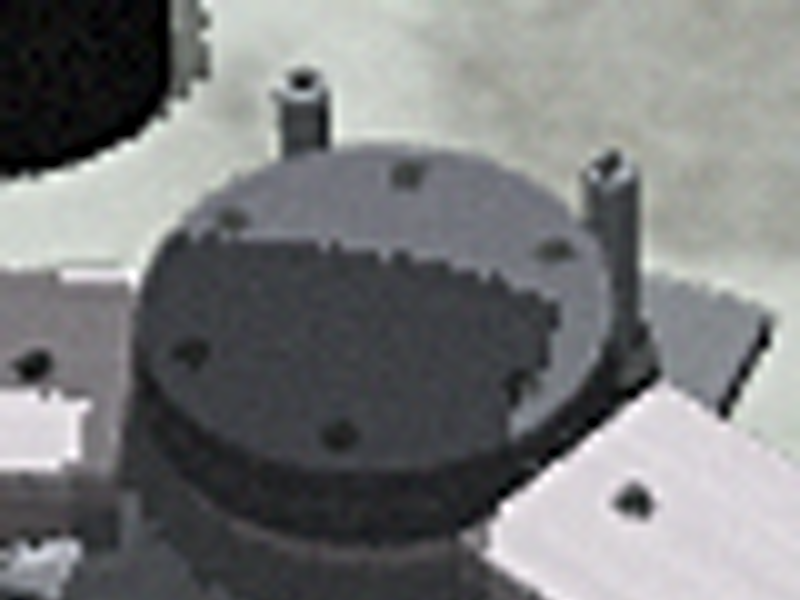

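View pics/top22.png

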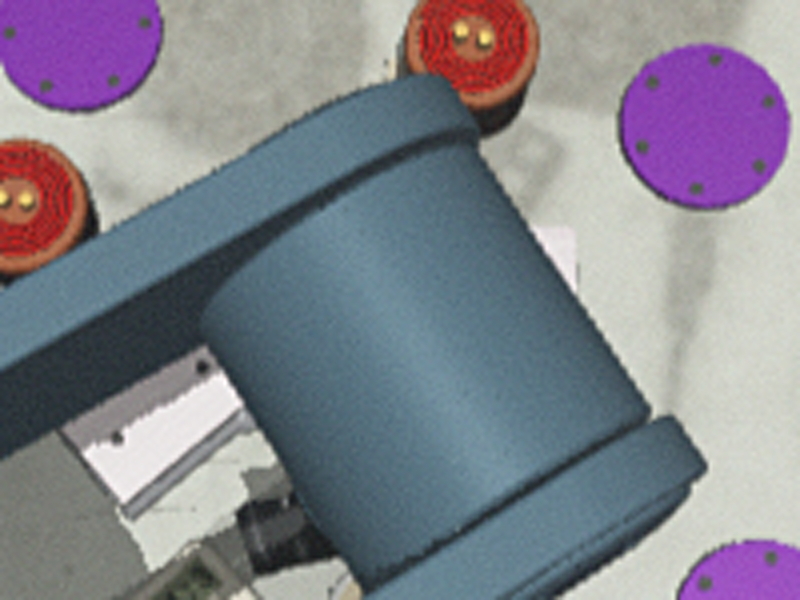

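```bash
python3 - <<'E'
from h import *
from workcell import *
p=camera_params("scene");a,d=read_camera("scene")
b=cv2.resize(a[225:295,265:345,::-1],(800,700),interpolation=cv2.INTER_CUBIC)
th=np.linspace(0,2*np.pi,300)
for z,col in((.049,(0,255,0)),(.039,(0,255,255)),(.029,(0,0,255))):
    uv=proj(p,np.c_[.5036+.0455*np.cos(th),-.2674+.0455*np.sin(th),0*th+z])
    for u,v in (uv-[265,225]+.5)*10: cv2.circle(b,(int(u),int(v)),1,col,-1)
cv2.imwrite("pics/s23z.png",b[:600])
E
```

```text
(no output)
```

View pics/s23z.png

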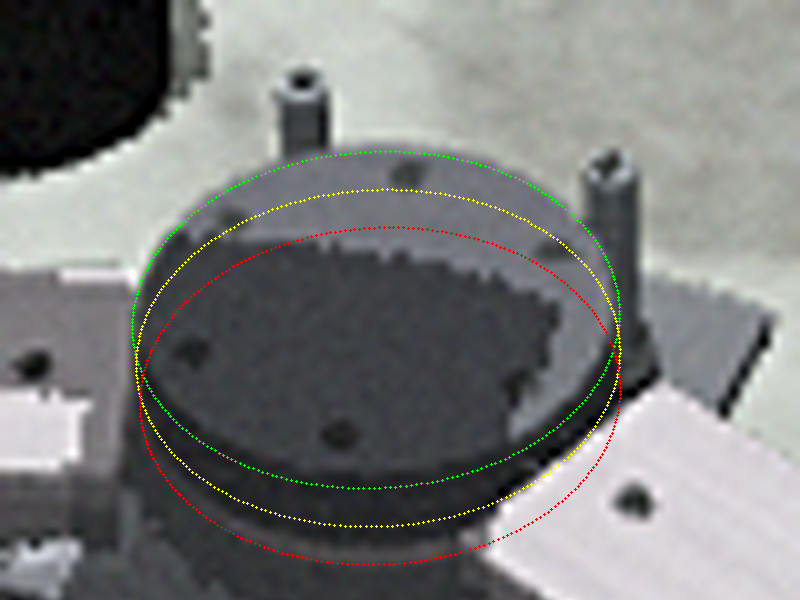

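The reference ellipses sit about 2 px low overall. The offset is the same at the top rim and at the bottom of the lower plate (wall bottom near (345,545)). So the wall is one flush 20 mm band, and the lower plate sits under the upper one to within about 1 px. I hand in.

```bash
python3 - <<'E'
from workcell import *
o=readout.observe();print(o['clock'],o['qd'].round(3),o['contact_force'].round(1));print(ticket.hand_in())
E
```

```text
26.55 [-0.002 -0.    -0.002 -0.002  0.004 -0.   ] [-0.1  0.3 -0.3]
the job is handed in; nothing more can be done
None
```

I built the stack in the jig, pressed it down and let it rise again, and handed the job in at 26.6 s of the 61 s allowed. The hand-in gives no verdict, so the results below are my own measurements.

- **Flow plate:** I slid it off the low ledge onto the platen with the two fingers as a cradle. I then pushed it home against both rollers from the open side, at about 8 N.
- **End plate:** I slid it off the high ledge onto the flow plate, then pushed both plates home together at about 11 N.
- **Press:** I pressed the middle of the stack with shut fingers to about 20 N vertical. The top face dropped from 48.6 to 42.6 mm, so the platen bottomed.
- **Forces:** the highest force I read on the tool in any step was about 22 N, while pressing.

**Last checks:**
- **Height:** after the release the top face was back at 48.6 mm.
- **Centring:** the end plate's centre was at (0.504, -0.265) in the wrist view, within 0.2 mm of where the flow plate was measured when home. Its rim touched both rollers.
- **Arm and surroundings:** the arm was clear with no contact force. The timer, eraser, petri dish and cells looked in place, but I did not re-measure them.

**Disagreements and limits:**
- The scene camera put the stack about 2 mm away from the wrist camera's fit, which is about its calibration error.
- The last top-view fit failed because the arm blocked that camera.
- I could only check that the flow plate sits squarely under the end plate from the flush side wall in the scene view, to about 1 to 2 mm.

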